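# Draw a spacer out of a deep pocket with sprung tongs

### The arm

A 6-joint arm with a two-finger parallel gripper is mounted at the origin on a cart in front of the work surface, level with it; the furniture and walls round the work are solid. World frame = base frame: x ahead of the robot, y to its left, z up, the work surface at z = 0. Lengths are in mm, angles in rad, forces in N, time in s.
With the tool pointing down it reaches from about 325 to 925 mm from the base axis. Payload 3.1 kg.
Tool frame: the origin (TCP) lies midway between the tips of the shut fingers; the grasp point (between the pads) lies 19 mm behind it (ctrl.hold_point_z is the distance from the TCP to the grasp point, in mm); z points along the fingers, y is the line along which they close (so a half turn about z gives the same grasp; the last joint's range is limited). The gripper opens to 85 mm and grips with 20 to 120 N. Pads are 22 mm wide; open, the fingers measure 114 mm over their backs; the gripper's body (76 mm by 85 mm) begins 54 mm behind the grasp point. The pads swing forward as they close: fully open they stand 13 mm farther back than shut.
Start: joints at [1.2, 0.217, 1.613, -0, 1.311, -0.112], TCP at [159.931, 604.203, 231.3] pointing down, gripper open.
Joint ranges: [-2.75, 2.75], [-0.78, 2.1], [0.31, 2.55], [-1.13, 4.27], [0.13, 2.63], [-2.58, 2.58]. Speed limits (rad/s): [2.79, 2.79, 3.14, 3.14, 3.14, 3.14].

### API

Orientations are given as a unit quaternion [w, x, y, z].
In Python, from station import ctrl gives the robot as it stands.
- The arm moves only by the tool apply_moves, never from a script. Its argument "series" is a list of rows, each an object of numbers: "gripper": the closure in counts, from 0 (fully open) to 255 (shut); "tx", "ty", "tz": the shift along the tool's x, y, z normalised to -1 to 1, where 1 is 150 mm; "ax", "ay", "az": the turn, a rotation vector about the tool's x, y, z normalised to -1 to 1, where 1 is 180 degrees. In form: [{"gripper": .., "tx": .., "ty": .., "tz": .., "ax": .., "ay": .., "az": ..}, ...]. A call has exactly 10 rows; each row is the pose to reach, as a shift and turn from the pose commanded when the call began, along the tool's axes at that moment, turning the shorter way round; what a row does not reach only later rows make up. A row lasts 1/8 s, in which the tool goes at most 62.5 mm and 10.7 degrees, less where a joint would pass 70% of its speed; a pose out of reach is approached as far as the arm can. A call with a number of a shift or a turn outside -1 to 1 is refused whole. A call with a gripper value outside its range is refused whole. The fingers move at their own pace and stop on an object; "newtons" is the grip in N (left out, the last holds). Time passes only in rows, so rows that repeat a pose let the fingers close, or fill a call up. It gives the time, the measured TCP pose, the force, the opening and the grip force at its end, in the units of the state.
- ctrl.get_state(): the state, without advancing time (a new reading comes with each control period).
- ctrl.capture(name): name is "scene" or "top"; returns a dict with "frame" (384x512x3 uint8, blue, green, red), "fov_y" (degrees; the focal length in pixels is half the picture's height over the tangent of half this angle, whatever the lens; pixels are square), "cx", "cy" (the principal point, pixels), "k1" (the pictures are not rectified: a ray, as slopes to the right and down, at radius r is drawn at 1 + k1 r^2 times it, then the intrinsics apply), "eye" and "attitude" of the camera in the world. Camera axes: x right, y down, z forward; pixel columns grow to the right and rows downward; lengths in mm; the calibration is good to about 2 mm. A picture is of the moment at which its call begins. There is no depth.
- ctrl.hand_in(): hands the job in; it is judged then, once.
The state is a dict: "time_s": time; "q": joint angles; "joint_velocities": joint speeds; "joint_torque": joint torques, N m; "ee_pos": TCP position; "tool_rot": TCP orientation; "force": force on the tool from outside, world axes, zero at the start; "wrist_torque": the same for the moment, N m; "opening": finger opening in mm; "grip_force": force on a finger pad.
Only numpy, scipy, OpenCV 4.12 (cv2) and the standard library are available. Lean on these libraries where they do the work, as an engineer would, in place of code of your own. Each camera call takes 0.05 s, during which the arm holds its last target. There are 200 camera calls.

### The job

A small tubular spacer sits at the bottom of the deep, narrow pocket in the metal fixture block, held there by a spring plunger. Take the sprung tongs out of their wooden stand, grip the spacer with them down in the pocket - firmly enough that it does not slip, but not so hard that the thin-walled spacer is crushed, and without forcing the tongs against the block - draw it out and lower it gently into the pocket of the gauge nest until it stands upright on the stop plate in there, which is set at a different height each time and must not be pressed hard. Then put the tongs back upright in their stand; touch the spacer only with the tongs, and leave the jar, the thread spool, the wax tin and the glue bottle where they are.

Things in the scene. Friction and masses are not known exactly. Their poses are not given: they have to be found in the camera images.
- tongs_grip (a point): Centre between the finger plates of the sprung steel tongs (118 mm tall, about 90 g, standing tips down in the stand), 79 mm above the tips, 39 mm below the top. Own z up; own y is the direction to squeeze. Plates 14 mm wide (x), 64 to 94 mm above the tips. Outer width over the plates: free 32 mm here and 34 mm at their lower ends; with the tips on the spacer parallel and 28 mm.
- tongs_tip (a point): Midway between the tongs' tips, at their lower ends. Each tip is 8 mm wide (own x), 3 mm thick (own y), with a flat inner face 24 mm tall; the shank above is 9 mm wide. Gap between the tips: free 28 mm, on the spacer 14 mm; squeezed on nothing they all but meet.
- jaw_a: The tongs' arm on their own +y side; origin at the hinge, 113 mm above the tips. The arms move equally. Springs push each plate out with 6 to 8 N when free (a slight squeeze of 1 to 2 mm over the plates carries the tongs, tips still open), about 15 N when the tips reach the spacer; beyond that each 10 N more on the plates gives about 3 N at the tips.
- jaw_b: The tongs' arm on their own -y side; origin at the hinge, 113 mm above the tips.
- stand_well (a point): Floor centre of the well in the fixed wooden tongs stand (60 x 90 mm, 50 mm tall). Well 12 mm wide (own x), 42 mm long (own y), 44 mm deep, floor 6 mm above the table; the mouth's long edges slope like a funnel, 20 mm wide at the top, 8 mm deep. The tongs stand loosely in it on their tips, own y axes parallel.
- pocket_mouth (a point): Centre of the pocket's mouth, on top of the fixed aluminium fixture block (80 x 100 mm, 60 mm tall). Pocket 18 mm wide (own x), 44 mm long (own y), 52 mm deep, flat floor. A spring plunger in the middle of its +x wall, 10 mm above the pocket floor, nose 16 mm wide, presses the spacer to the -x wall with 3 to 4 N; drawing the spacer up takes about 3 to 6 N, varying from case to case.
- spacer_mid (a point): Centre of the spacer: dark steel tube, 14 mm outside, 8 mm bore, 18 mm tall, about 20 g, standing on the pocket floor against the -x wall, up to 4 mm off the middle along the pocket. Own z is its axis. Thin-walled: more than 15 N from a tip crushes it (some 60 to 70 N on the plates); under 3 to 5 N it slips (25 to 30 N on the plates).
- spacer: The same spacer; origin at the centre of its underside.
- nest_mouth (a point): Centre of the mouth of the gauge nest's pocket, on top of the fixed dark steel nest (70 x 90 mm, 60 mm tall, feet at its -x and +x sides, brass clamp screw at -x). Pocket 26 mm wide (own x), 50 mm long (own y). Its floor is a stop plate set 10 to 40 mm below the mouth: not measured, to be felt. The plate gives 3 mm on a spring (1 N to start, 7 N at the end), then is hard; over 12 N upsets it.
- nest: The same gauge nest with its stop; origin at the centre of its underside.
- block: The fixture block; origin at the centre of its underside.
- glass_jar: Glass jar, 82 mm across, 151 mm tall, bystander (leave alone); origin at the centre of its underside.
- spool: Wooden thread spool, 39 mm across, 45 mm tall, bystander; origin at the centre of its underside.
- wax: Round wax tin, 70 mm across, 24 mm tall, bystander; origin at the centre of its underside.
- glue: Small glue bottle, 44 mm across, 126 mm tall, bystander; origin at the centre of its underside.
Not all that is in view belongs to the job. What is shaped like the block but turquoise is not meant.

How it is judged:
By the outcome, as a careful person would: the job done as asked, in the order asked, and still so for the second after the job is handed in, with the robot touching nothing.
It also fails if it takes over 64 s, if anything falls off the work surface, if the arm or the gripper's body presses on something with over 40 N, if the wrist force passes 120 N, or if a joint passes its speed limit or range.

## Working session

There is one attempt and no reset: what is moved stays moved. The work goes in short steps, Python scripts to look and compute and a tool call to move; the robot and the scene stay as the last step left them, time stands still between calls to the robot, and variables do not carry over. Pictures are saved under pics/ and viewed, at most 10 in all, crops included, and the job is handed in when it is done.

Besides the shell and the picture viewer there is one more tool, called after "Call:" by a JSON object that holds its "api" and its "payload", one argument or row to a line. apply_moves: Moves the arm, as the interface text tells. Its arguments: {"type":"object","properties":{"series":{"type":"array"},"newtons":{"type":"number"}},"required":["series"]}

```bash
mkdir -p pics; ls
cat > h.py <<'E'
import numpy as np, cv2
from scipy.spatial.transform import Rotation as R
from station import ctrl
def q2m(q):
    q=np.asarray(q,float)
    return q if q.shape==(3,3) else R.from_quat([q[1],q[2],q[3],q[0]]).as_matrix()
def cam(c):
    f=192/np.tan(np.radians(c['fov_y'])/2)
    return f,q2m(c['attitude']),np.array(c['eye'],float)
def ray(c,u,v):
    f,M,e=cam(c); d=np.array([(u-c['cx'])/f,(v-c['cy'])/f]); s=d.copy()
    for _ in range(30): s=d/(1+c['k1']*(s@s))
    return e,M@np.array([s[0],s[1],1])
def atz(c,u,v,z):
    e,d=ray(c,u,v); return e+d*(z-e[2])/d[2]
def proj(c,p):
    f,M,e=cam(c); x=(np.atleast_2d(p)-e)@M; s=x[:,:2]/x[:,2:]
    s=s*(1+c['k1']*(s**2).sum(1,keepdims=True)); return s*f+[c['cx'],c['cy']]
E
python3 - <<'E'
from h import *
import pickle
for n in ('scene','top'):
    c=ctrl.capture(n); pickle.dump(c,open(n+'.pkl','wb'))
    print(n,{k:v for k,v in c.items() if k!='frame'})
    cv2.imwrite(f'pics/{n}0.png',cv2.resize(c['frame'],(800,600),interpolation=cv2.INTER_CUBIC))
print(ctrl.get_state(), ctrl.hold_point_z)
E
```

```text
pics
scene {'fov_y': 48.01890007018594, 'cx': 254.00601547758157, 'cy': 198.0206650203444, 'k1': -0.11246011271011958, 'eye': array([ 105.97375252, -620.691153  , 1267.94992591]), 'attitude': array([-0.33632594,  0.90816911, -0.23069017,  0.0943174 ])}
top {'fov_y': 42.73962390527622, 'cx': 261.0304948796117, 'cy': 194.56597025136057, 'k1': 0.010997091733824316, 'eye': array([ 367.76643775,  234.63911298, 1736.79969549]), 'attitude': array([-0.04321308,  0.70818   , -0.70310103,  0.04756735])}
{'time_s': 0.1, 'q': array([ 1.19984466e+00,  2.17731012e-01,  1.61482760e+00, -1.23002880e-05,
        1.31130688e+00, -1.12237948e-01]), 'joint_velocities': array([ 0.00069892, -0.0008125 , -0.00236314, -0.00097139, -0.00016946,
        0.00030058]), 'joint_torque': array([-8.71273896e-04, -3.98064995e+01, -3.04975176e+01, -2.18841246e-04,
        4.12317124e-03, -2.23946864e-05]), 'ee_pos': array([159.62473053, 603.48234923, 230.03825597]), 'tool_rot': array([-2.66120267e-04,  1.28994748e-01,  9.91644626e-01, -1.10483756e-03]), 'force': array([0.71349158, 0.40106911, 0.21188111]), 'wrist_torque': array([0.01368707, 0.06095105, 0.04274294]), 'grip_force': 0.0, 'opening': 85.41231176785315} 18.700000000000003
```

View pics/top0.png

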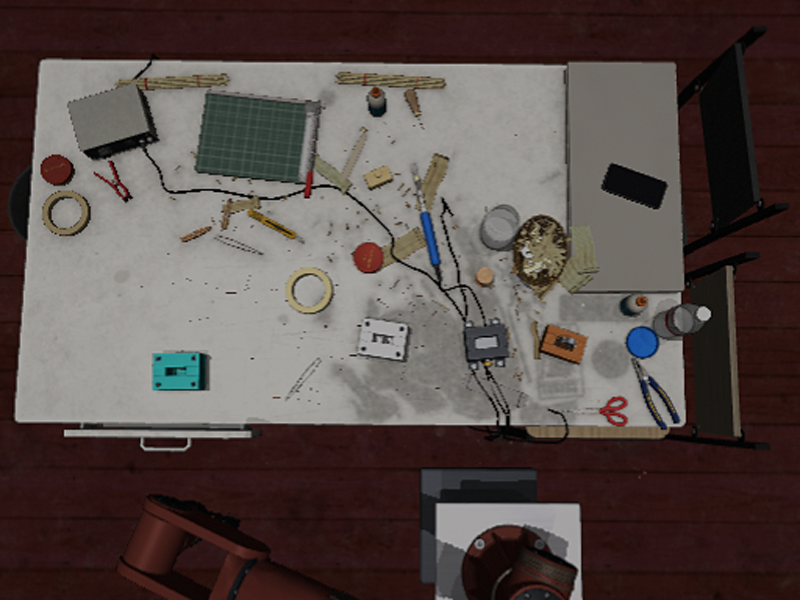

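View pics/scene0.png

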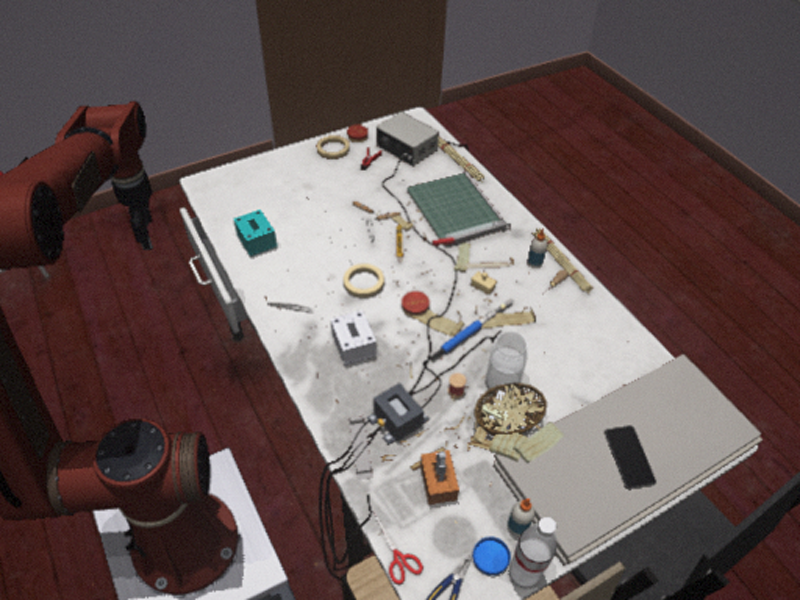

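The top view shows the silver block at (383,340), a turquoise look-alike at (180,371), the dark nest at (487,342) and the orange wooden stand holding the tongs at (563,342). The silver block is the one meant, since the turquoise one is excluded by the task. I'll confirm in one enlarged crop.

Run:
```python
from h import *
import pickle
t=pickle.load(open('top.pkl','rb'))['frame'];s=pickle.load(open('scene.pkl','rb'))['frame']
r=lambda a,k,w,h:cv2.resize(a,(w,h),interpolation=cv2.INTER_CUBIC)
# top x225-385 y195-251 scale5 ; scene crops 53x64 scale 5
A=r(t[195:251,225:385],5,800,280)
o=[(203,195),(230,240),(257,280)]
B=np.hstack([r(s[y:y+64,x:x+53],5,265,320) for x,y in o])
B=np.hstack([B,np.zeros((320,5,3),np.uint8)])
cv2.imwrite('pics/crop.png',np.clip(np.vstack([A,B])*1.3,0,255).astype(np.uint8))
```

```text
(no output)
```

View pics/crop.png

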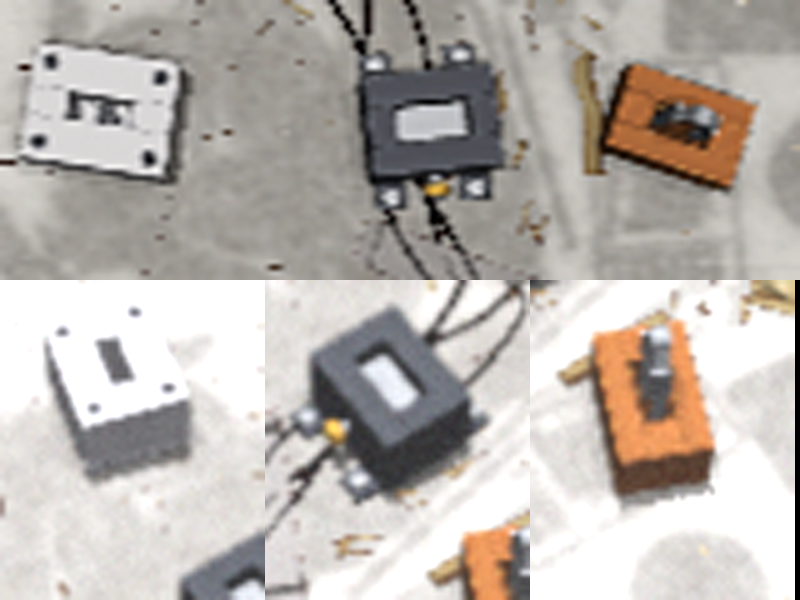

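The crop confirms three objects: the aluminium block (pocket at about (100,108)), the nest (brass screw at (437,188), so its -x side faces the robot) and the stand with the tongs. Next I'll fit precise poses from the edges.

```bash
cat > fit.py <<'E'
from h import *
import pickle
from scipy.optimize import least_squares
from scipy.ndimage import map_coordinates
C={}
for n in ('scene','top'):
    fr=[ctrl.capture(n) for _ in range(8)]
    c=fr[0]; c['frame']=np.mean([f['frame'].astype(float) for f in fr],0); C[n]=c
    pickle.dump(c,open(n+'avg.pkl','wb'))
T=C['top']
init={'block':([(42,43),(187,65),(170,182),(20,157)],80,100,60),
 'nest':([(360,68),(497,62),(504,165),(370,180)],70,90,60),
 'stand':([(627,64),(757,100),(730,190),(606,147)],60,90,50)}
def P(p,w,l,z):
    x,y,a=p; c,s=np.cos(a),np.sin(a)
    L=np.array([(-w/2,-l/2),(w/2,-l/2),(w/2,l/2),(-w/2,l/2)])
    return np.c_[L@np.array([[c,s],[-s,c]])+[x,y],np.full(4,z)]
def resid(p,w,l,h,c,R_,edges):
    g=c['frame'].mean(2); out=[]
    Q=P(p,w,l,h)
    for i in edges:
        a,b=Q[i],Q[(i+1)%4]; t=np.linspace(.1,.9,25)[:,None]
        X=proj(c,a+(b-a)*t); d=X[-1]-X[0]; n=np.array([-d[1],d[0]])/np.linalg.norm(d)
        s=np.arange(-R_,R_+.01,.1); S=X[:,None]+s[:,None]*n
        v=map_coordinates(g,[S[...,1],S[...,0]],order=3)
        gr=np.abs(np.gradient(v.mean(0)))   # along-edge mean profile
        # per-half profiles for rotation
        for hlf in (slice(0,12),slice(13,25)):
            m=np.gradient(v[hlf].mean(0)); m=np.abs(m); k=m.argmax()
            wi=slice(max(0,k-6),k+7); o=(s[wi]*m[wi]).sum()/m[wi].sum()
            out.append((X[hlf].mean(0)+o*n,i,hlf.start,m.max()))
    return out
if __name__=='__main__':
  for k,(px,w,l,h) in init.items():
    W=np.array([atz(T,u/5+225,v/5+195,h)[:2] for u,v in px])
    ctr=W.mean(0); d=(W[0]+W[3]-W[1]-W[2])/2   # +y direction (left in image)
    p0=np.array([*ctr,np.arctan2(-d[0],d[1])])
    print(k,'init',p0.round(3),'len',np.linalg.norm(d).round(1))
    for name in ('top','scene'):
        c=C[name]; p=p0.copy()
        for R_ in (3,2,1.5):
            tg=resid(p,w,l,h,c,R_,range(4))
            def f(q):
                Q=P(q,w,l,h); r=[]
                for pt,i,_,m in tg:
                    X=proj(c,Q[[i,(i+1)%4]]); dd=X[1]-X[0]; n=np.array([-dd[1],dd[0]])/np.linalg.norm(dd)
                    r.append((pt-X[0])@n)
                return r
            so=least_squares(f,p,x_scale=[1,1,.01],loss='soft_l1',f_scale=.3); p=so.x
        print('  ',name,p.round(3),np.round(f(p),2))
E
python3 fit.py
```

```text
block init [ 5.05485e+02  2.76137e+02 -1.51000e-01] len 102.3
   top [ 5.08368e+02  2.80805e+02 -1.47000e-01] [-0.09 -0.01 -0.21 -0.19  0.   -0.11 -0.2  -0.19]
   scene [ 5.06595e+02  2.78502e+02 -1.44000e-01] [-0.53 -0.59  0.09 -0.15 -0.95 -0.95 -0.15  0.09]
nest init [5.02311e+02 5.13880e+01 8.50000e-02] len 93.3
   top [5.05004e+02 5.45080e+01 1.82000e-01] [0.28 1.77 0.11 0.37 0.29 1.11 0.05 0.76]
   scene [5.0153e+02 5.3032e+01 1.2400e-01] [-0.09 -0.15 -0.1  -0.15 -0.14 -0.11 -0.15 -0.09]
stand init [ 4.99872e+02 -1.20109e+02 -2.97000e-01] len 91.0
   top [ 5.00319e+02 -1.16780e+02 -2.21000e-01] [0.25 0.96 0.03 1.74 0.24 1.38 0.03 1.42]
   scene [ 4.97058e+02 -1.19372e+02 -3.84000e-01] [ 0.13 -0.44  1.27  0.6  -0.38  0.1   1.02  0.57]
```

```bash
cat > fit2.py <<'E'
from h import *
import pickle
from scipy.optimize import minimize
from scipy.spatial import ConvexHull
from fit import P
C={n:pickle.load(open(n+'avg.pkl','rb')) for n in ('top','scene')}
SS=8
def masks(p,w,l,h,c,box,hole):
    x0,y0,x1,y1=box
    def poly(X):
        m=np.zeros(((y1-y0)*SS,(x1-x0)*SS),np.uint8)
        cv2.fillPoly(m,[np.round(((X-[x0,y0]+.5)*SS-.5)*16).astype(np.int32)],1,shift=4); return m
    top=proj(c,P(p,w,l,h)); bot=proj(c,P(p,w,l,0))
    e=cam(c)[2]; lab=np.zeros(((y1-y0)*SS,(x1-x0)*SS),np.uint8)
    for i in range(4):
        j=(i+1)%4; q=np.array([top[i],top[j],bot[j],bot[i]])
        Q=P(p,w,l,h); n=np.cross(Q[j]-Q[i],[0,0,1.]); 
        if n@(e-Q[i])>0: lab[poly(q)>0]=2+i
    lab[poly(top)>0]=1
    if hole: lab[poly(proj(c,P(p,hole[0],hole[1],h)))>0]=6
    return lab
def cost(p,w,l,h,c,box,hole,ign):
    x0,y0,x1,y1=box; lab=masks(p,w,l,h,c,box,hole)
    F=c['frame'][y0:y1,x0:x1].reshape(-1,3)
    A=np.stack([cv2.resize((lab==k).astype(np.float32),(x1-x0,y1-y0),interpolation=cv2.INTER_AREA).ravel() for k in range(7)],1)
    ok=(A[:,6]<.02) if ign else np.ones(len(A),bool)
    A=A[:,A.sum(0)>1]
    w8=np.ones(ok.sum())
    for _ in range(2):
        s,*_=np.linalg.lstsq(A[ok]*w8[:,None],F[ok]*w8[:,None],rcond=None)
        r=np.linalg.norm(F[ok]-A[ok]@s,axis=1); w8=1/np.sqrt(1+(r/15)**2)
    return np.mean(np.log1p((r/15)**2))
objs={'block':([507.5,280,-.147],80,100,60,(18,44),0),'nest':([502.5,53,.1],70,90,60,(26,50),1),'stand':([499,-119,-.3],60,90,50,(34,52),1)}
if __name__=='__main__':
  for k,(p0,w,l,h,hole,ign) in objs.items():
    bx={}
    for n,c in C.items():
        X=np.vstack([proj(c,P(p0,w,l,z)) for z in (0,h)]); bx[n]=[*np.floor(X.min(0)-4).astype(int),*np.ceil(X.max(0)+5).astype(int)]
    for sel in (['top'],['scene'],['top','scene']):
        f=lambda d:sum(cost(np.array(p0)+d*[1,1,.02],w,l,h,C[n],bx[n],hole,ign) for n in sel)
        r=min((minimize(f,s0,method='Nelder-Mead',options=dict(initial_simplex=s0+np.vstack([np.zeros(3),3*np.eye(3)]),xatol=.05,fatol=1e-5)) for s0 in (np.zeros(3),np.array([1.5,-2,-2]))),key=lambda r:r.fun)
        print(k,sel,(np.array(p0)+r.x*[1,1,.02]).round(3),round(r.fun,4))
E
sed -i "s/^for n in ('scene','top'):/for n in (() if __name__!='__main__' else ('scene','top')):/; s/^T=C\['top'\]/T=C.get('top')/" fit.py
python3 fit2.py
```

```text
block ['top'] [ 5.08690e+02  2.81679e+02 -1.50000e-01] 1.1913
block ['scene'] [ 5.07626e+02  2.81378e+02 -1.66000e-01] 1.3539
block ['top', 'scene'] [ 5.08347e+02  2.80945e+02 -1.53000e-01] 2.5648
nest ['top'] [5.0258e+02 5.1941e+01 1.0100e-01] 1.0603
nest ['scene'] [5.0150e+02 5.2152e+01 1.2300e-01] 1.2467
nest ['top', 'scene'] [5.02024e+02 5.20950e+01 1.08000e-01] 2.3256
stand ['top'] [ 5.02036e+02 -1.19552e+02 -3.21000e-01] 1.0693
stand ['scene'] [ 5.00134e+02 -1.19772e+02 -3.25000e-01] 1.2369
stand ['top', 'scene'] [ 5.01405e+02 -1.19661e+02 -3.39000e-01] 2.3725
```

Run:
```python
from fit2 import *
row=[]
for n in ('top','scene'):
    c=C[n]; r=[]
    for p,h in (((508.3,281.2,-.153),60),((502,52.1,.108),60),((501.1,-119.7,-.33),50)):
        # canvas: right = own -y, up = own +x ; 4px/mm, +-36 x, +-33 y
        yy,xx=np.mgrid[0:290,0:264]; X=(145-yy)/4; Y=(132-xx)/4
        a=p[2]; W=np.stack([p[0]+np.cos(a)*X-np.sin(a)*Y,p[1]+np.sin(a)*X+np.cos(a)*Y,np.full(X.shape,h)],-1).reshape(-1,3)
        m=proj(c,W).reshape(290,264,2).astype(np.float32)
        im=cv2.remap(c['frame'].astype(np.float32),m[...,0],m[...,1],cv2.INTER_CUBIC)
        im=np.clip(im*1.2,0,255); 
        hw=[(18,44),(26,50),(12,42)][len(r)]
        cv2.rectangle(im,(132-hw[1]*2,145-hw[0]*2),(132+hw[1]*2,145+hw[0]*2),(0,0,255),1)
        r.append(im)
    row.append(np.hstack(r))
cv2.imwrite('pics/rect.png',np.vstack(row).astype(np.uint8))
```

```text
(no output)
```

View pics/rect.png

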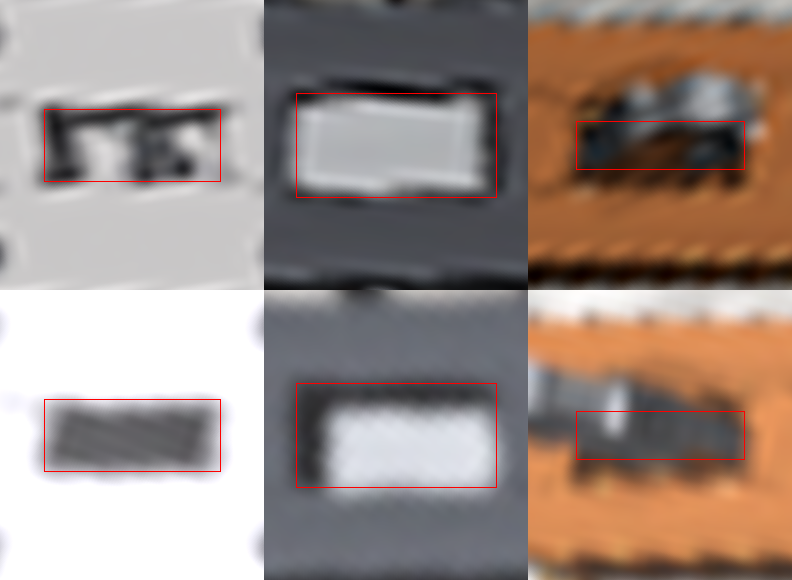

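The pocket outlines match the fits in both views. In the block pocket (top view) there is a dark mass at about x 130–195, right of the centre, with bright floor to its left. I'll enlarge it with the candidate spacer positions overlaid.

Run:
```python
from fit2 import *
c=C['top']; p=np.array((508.3,281.2,-.153)); a=p[2]
Rm=np.array([[np.cos(a),-np.sin(a)],[np.sin(a),np.cos(a)]])
pc=proj(c,[p[0],p[1],60])[0]; x0,y0=int(pc[0])-10,int(pc[1])-7; S=38
f=c['frame'][y0:y0+15,x0:x0+21]
print(f.mean(2).round().astype(int))
base=np.clip(cv2.resize(f,None,fx=S,fy=S,interpolation=cv2.INTER_NEAREST)*1.1,0,255).astype(np.uint8)
def dr(L,z,col):
    W=np.c_[np.array(L)@Rm.T+p[:2],np.full(len(L),z)]
    cv2.polylines(base,[np.round((proj(c,W)-[x0,y0]+.5)*S).astype(np.int32)],True,col,1)
rc=lambda w,l:[(-w/2,-l/2),(w/2,-l/2),(w/2,l/2),(-w/2,l/2)]
dr(rc(18,44),60,(0,0,255)); dr(rc(18,44),8,(255,0,0))
t=np.linspace(0,2*np.pi,40); ci=lambda x,y,r:np.c_[x+r*np.cos(t),y+r*np.sin(t)]
for x,col in ((-2,(0,200,0)),(2,(0,200,255))):
    dr(ci(x,-4,7),26,col); dr(ci(x,-4,4),26,col)
cv2.imwrite('pics/pk.png',base)
```

```text
[[168 167 168 168 167 166 166 166 166 166 166 166 166 166 166 166 166 166
  166 167 169]
 [167 168 167 167 166 167 166 166 166 166 166 166 166 166 166 166 166 166
  166 167 169]
 [167 167 167 167 167 167 167 167 167 167 166 166 166 166 166 166 166 166
  166 167 169]
 [162 147 134 151 171 172 172 171 169 168 168 168 168 167 166 166 166 166
  166 166 167]
 [167 166 166 169 130  60 101 136 158 176 175 175 173 172 170 169 168 168
  167 166 167]
 [167 166 167 171 125  30  43  44  39  39  41  50  85 124 156 176 174 172
  170 168 167]
 [166 166 167 172 124  35  71 135 138 107 119  77  39  39  40  42  37  73
  129 157 166]
 [166 166 168 172 127  44  73 136 173 159 120  65  73  82 127 157 101 121
  169 167 167]
 [167 167 168 156 100  55  75 130 172 172 135  68  59  69 138 176 146 141
  170 167 166]
 [143 159 167 140  75  43  55 126 171 155 104  57  73  75  70 133 157 152
  168 167 166]
 [166 167 167 168 167 168 168 168 163 155 112  51  83  72  43 125 142 137
  169 167 166]
 [168 167 166 167 168 168 168 168 167 167 168 168 169 169 167 161 143 130
  149 168 167]
 [170 168 167 167 166 166 166 166 166 167 167 168 168 168 168 168 166 166
  167 151 143]
 [132 169 167 166 166 166 166 166 166 166 166 167 166 166 166 167 167 167
  167 166 166]
 [127 170 167 166 166 166 166 166 166 166 166 166 166 166 166 166 166 166
  167 167 168]]
```

View pics/pk.png

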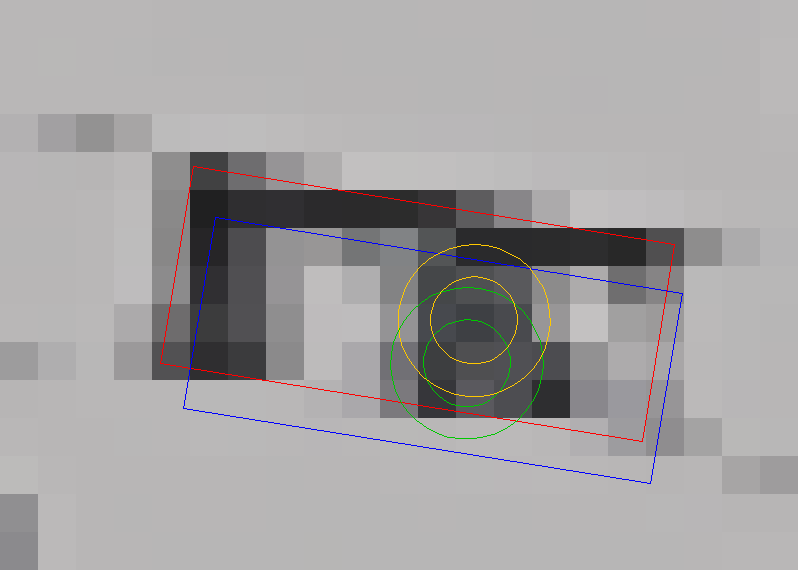

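The dark tube sits at about (470,360) in this enlargement. That puts it toward the image-bottom wall (own -x, world -x side) and about 4 mm off the middle toward own -y, matching the green overlay. Next I'll plan the transit.

```bash
cat > mv.py <<'E'
from h import *
import json,sys,os
# pose = x,y,z,yaw (yaw of tool y from world y, tool pointing straight down)
def Rt(yaw): 
    c,s=np.cos(yaw),np.sin(yaw); return np.array([[-c,-s,0],[-s,c,0],[0,0,-1.]])
def delta(cmd,tgt):
    d=Rt(cmd[3]).T@(np.array(tgt[:3])-cmd[:3]); return dict(zip(('tx','ty','tz','az'),[*(d/150).round(4),round(-(tgt[3]-cmd[3])/np.pi,4)]))
def after(cmd,tx=0,ty=0,tz=0,az=0):
    return np.array([*(np.array(cmd[:3])+Rt(cmd[3])@(150*np.array([tx,ty,tz]))),cmd[3]-az*np.pi])
def meas():
    s=ctrl.get_state(); M=q2m(s['tool_rot']); return np.array([*s['ee_pos'],np.arctan2(-M[0,1],M[1,1])]),s,M
E
python3 - <<'E'
from mv import *
m,s,M=meas(); print(m.round(3),M.round(3).tolist())
cmd=np.array([159.931,604.203,231.3,m[3]])
st=[501.1,-119.7,230,-.33]
print(delta(cmd,st))
# bystander positions
import pickle
t=pickle.load(open('topavg.pkl','rb'))
for n,u,v,z in (('jar',500,228,151),('spool',485,275,45),('wax',367,257,24),('glue',635,303,126),('glue?',376,98,126)): print(n,atz(t,u*.64,v*.64,z).round())
E
```

```text
[ 1.59922e+02  6.04208e+02  2.31336e+02 -2.59000e-01] [[-0.967, 0.256, -0.0], [0.256, 0.967, 0.0], [0.0, 0.0, -1.0]]
{'tx': np.float64(-3.4338), 'ty': np.float64(-4.0832), 'tz': np.float64(0.0087), 'az': np.float64(0.0227)}
jar [736.  32. 151.]
spool [653.  53.  45.]
wax [696. 318.  24.]
glue [ 582. -256.  126.]
glue? [1031.  298.  126.]
```

Call:
{"api": "apply_moves", "payload": {
  "series": [
    {"gripper": 0, "tx": -0.069, "ty": -0.082},
    {"gripper": 0, "tx": -0.137, "ty": -0.163},
    {"gripper": 0, "tx": -0.206, "ty": -0.245},
    {"gripper": 0, "tx": -0.275, "ty": -0.327},
    {"gripper": 0, "tx": -0.343, "ty": -0.408},
    {"gripper": 0, "tx": -0.412, "ty": -0.49},
    {"gripper": 0, "tx": -0.481, "ty": -0.572},
    {"gripper": 0, "tx": -0.549, "ty": -0.653},
    {"gripper": 0, "tx": -0.618, "ty": -0.735},
    {"gripper": 0, "tx": -0.8, "ty": -0.95}
  ],
  "newtons": 20
}}

```text
invalid input at $.series[0]: expected keys gripper, tx, ty, tz, ax, ay, az
```

Call:
{"api": "apply_moves", "payload": {
  "series": [
    {"gripper": 0, "tx": -0.08, "ty": -0.095},
    {"gripper": 0, "tx": -0.16, "ty": -0.19},
    {"gripper": 0, "tx": -0.24, "ty": -0.285},
    {"gripper": 0, "tx": -0.32, "ty": -0.38},
    {"gripper": 0, "tx": -0.4, "ty": -0.475},
    {"gripper": 0, "tx": -0.48, "ty": -0.57},
    {"gripper": 0, "tx": -0.56, "ty": -0.665},
    {"gripper": 0, "tx": -0.64, "ty": -0.76},
    {"gripper": 0, "tx": -0.72, "ty": -0.855},
    {"gripper": 0, "tx": -0.8, "ty": -0.95}
  ]
}}

```text
invalid input at $.series[0]: expected keys gripper, tx, ty, tz, ax, ay, az
```

Call:
{"api": "apply_moves", "payload": {
  "series": [
    {"gripper": 0, "tx": -0.08, "ty": -0.095},
    {"gripper": 0, "tx": -0.16, "ty": -0.19},
    {"gripper": 0, "tx": -0.24, "ty": -0.285},
    {"gripper": 0, "tx": -0.32, "ty": -0.38},
    {"gripper": 0, "tx": -0.4, "ty": -0.475},
    {"gripper": 0, "tx": -0.48, "ty": -0.57},
    {"gripper": 0, "tx": -0.56, "ty": -0.665},
    {"gripper": 0, "tx": -0.64, "ty": -0.76},
    {"gripper": 0, "tx": -0.72, "ty": -0.855},
    {"gripper": 0, "tx": -0.8, "ty": -0.95}
  ]
}}

```text
invalid input at $.series[0]: expected keys gripper, tx, ty, tz, ax, ay, az
```

Call:
{"api": "apply_moves", "payload": {
  "series": [
    {"gripper": 0, "tx": -0.1, "ty": -0.12, "az": 0.005},
    {"gripper": 0, "tx": -0.2, "ty": -0.24, "az": 0.01},
    {"gripper": 0, "tx": -0.3, "ty": -0.36, "az": 0.0227},
    {"gripper": 0, "tx": -0.4, "ty": -0.48, "az": 0.0227},
    {"gripper": 0, "tx": -0.5, "ty": -0.6, "az": 0.0227},
    {"gripper": 0, "tx": -0.6, "ty": -0.72, "az": 0.0227},
    {"gripper": 0, "tx": -0.7, "ty": -0.84, "az": 0.0227},
    {"gripper": 0, "tx": -0.8, "ty": -0.95, "az": 0.0227},
    {"gripper": 0, "tx": -0.9, "ty": -1.0, "az": 0.0227},
    {"gripper": 0, "tx": -1.0, "ty": -1.0, "az": 0.0227}
  ]
}}

```text
invalid input at $.series[0]: expected keys gripper, tx, ty, tz, ax, ay, az
```

Call:
{"api": "apply_moves", "payload": {
  "series": [
    {"gripper": 0, "tx": -0.08, "ty": -0.095, "tz": 0, "ax": 0, "ay": 0, "az": 0},
    {"gripper": 0, "tx": -0.16, "ty": -0.19, "tz": 0, "ax": 0, "ay": 0, "az": 0},
    {"gripper": 0, "tx": -0.24, "ty": -0.285, "tz": 0, "ax": 0, "ay": 0, "az": 0},
    {"gripper": 0, "tx": -0.32, "ty": -0.38, "tz": 0, "ax": 0, "ay": 0, "az": 0},
    {"gripper": 0, "tx": -0.4, "ty": -0.475, "tz": 0, "ax": 0, "ay": 0, "az": 0},
    {"gripper": 0, "tx": -0.48, "ty": -0.57, "tz": 0, "ax": 0, "ay": 0, "az": 0},
    {"gripper": 0, "tx": -0.56, "ty": -0.665, "tz": 0, "ax": 0, "ay": 0, "az": 0},
    {"gripper": 0, "tx": -0.64, "ty": -0.76, "tz": 0, "ax": 0, "ay": 0, "az": 0},
    {"gripper": 0, "tx": -0.72, "ty": -0.855, "tz": 0, "ax": 0, "ay": 0, "az": 0},
    {"gripper": 0, "tx": -0.8, "ty": -0.95, "tz": 0, "ax": 0, "ay": 0, "az": 0}
  ],
  "newtons": 20
}}

```text
time_s: 2.15
ee_pos: [240.0, 434.7, 231.3]
tool_rot: [0.0, 0.129, 0.992, 0.0]
force: [0.1, -0.4, 0.4]
opening: 85.4
grip_force: 0.0
```

Call:
{"api": "apply_moves", "payload": {
  "series": [
    {"gripper": 0, "tx": -0.08, "ty": -0.095, "tz": 0, "ax": 0, "ay": 0, "az": 0},
    {"gripper": 0, "tx": -0.16, "ty": -0.19, "tz": 0, "ax": 0, "ay": 0, "az": 0},
    {"gripper": 0, "tx": -0.24, "ty": -0.285, "tz": 0, "ax": 0, "ay": 0, "az": 0},
    {"gripper": 0, "tx": -0.32, "ty": -0.38, "tz": 0, "ax": 0, "ay": 0, "az": 0},
    {"gripper": 0, "tx": -0.4, "ty": -0.475, "tz": 0, "ax": 0, "ay": 0, "az": 0},
    {"gripper": 0, "tx": -0.48, "ty": -0.57, "tz": 0, "ax": 0, "ay": 0, "az": 0},
    {"gripper": 0, "tx": -0.56, "ty": -0.665, "tz": 0, "ax": 0, "ay": 0, "az": 0},
    {"gripper": 0, "tx": -0.64, "ty": -0.76, "tz": 0, "ax": 0, "ay": 0, "az": 0},
    {"gripper": 0, "tx": -0.72, "ty": -0.855, "tz": 0, "ax": 0, "ay": 0, "az": 0},
    {"gripper": 0, "tx": -0.8, "ty": -0.95, "tz": 0, "ax": 0, "ay": 0, "az": 0}
  ]
}}

```text
time_s: 3.4
ee_pos: [319.4, 266.1, 231.3]
tool_rot: [0.0, 0.129, 0.992, 0.0]
force: [-0.4, -0.4, 0.1]
opening: 85.3
grip_force: 0.0
```

Call:
{"api": "apply_moves", "payload": {
  "series": [
    {"gripper": 0, "tx": -0.08, "ty": -0.095, "tz": 0, "ax": 0, "ay": 0, "az": 0},
    {"gripper": 0, "tx": -0.16, "ty": -0.19, "tz": 0, "ax": 0, "ay": 0, "az": 0},
    {"gripper": 0, "tx": -0.24, "ty": -0.285, "tz": 0, "ax": 0, "ay": 0, "az": 0},
    {"gripper": 0, "tx": -0.32, "ty": -0.38, "tz": 0, "ax": 0, "ay": 0, "az": 0},
    {"gripper": 0, "tx": -0.4, "ty": -0.475, "tz": 0, "ax": 0, "ay": 0, "az": 0},
    {"gripper": 0, "tx": -0.48, "ty": -0.57, "tz": 0, "ax": 0, "ay": 0, "az": 0},
    {"gripper": 0, "tx": -0.56, "ty": -0.665, "tz": 0, "ax": 0, "ay": 0, "az": 0},
    {"gripper": 0, "tx": -0.64, "ty": -0.76, "tz": 0, "ax": 0, "ay": 0, "az": 0},
    {"gripper": 0, "tx": -0.72, "ty": -0.855, "tz": 0, "ax": 0, "ay": 0, "az": 0},
    {"gripper": 0, "tx": -0.8, "ty": -0.95, "tz": 0, "ax": 0, "ay": 0, "az": 0}
  ]
}}

```text
time_s: 4.65
ee_pos: [398.6, 97.7, 231.3]
tool_rot: [0.0, 0.129, 0.992, 0.0]
force: [-0.6, -0.2, -0.2]
opening: 85.7
grip_force: 0.0
```

Call:
{"api": "apply_moves", "payload": {
  "series": [
    {"gripper": 0, "tx": -0.1, "ty": -0.1, "tz": 0, "ax": 0, "ay": 0, "az": 0.005},
    {"gripper": 0, "tx": -0.2, "ty": -0.2, "tz": 0, "ax": 0, "ay": 0, "az": 0.01},
    {"gripper": 0, "tx": -0.3, "ty": -0.3, "tz": 0, "ax": 0, "ay": 0, "az": 0.0227},
    {"gripper": 0, "tx": -0.4, "ty": -0.4, "tz": 0, "ax": 0, "ay": 0, "az": 0.0227},
    {"gripper": 0, "tx": -0.5, "ty": -0.5, "tz": 0, "ax": 0, "ay": 0, "az": 0.0227},
    {"gripper": 0, "tx": -0.6, "ty": -0.6, "tz": 0, "ax": 0, "ay": 0, "az": 0.0227},
    {"gripper": 0, "tx": -0.7, "ty": -0.75, "tz": 0, "ax": 0, "ay": 0, "az": 0.0227},
    {"gripper": 0, "tx": -0.8, "ty": -0.85, "tz": 0, "ax": 0, "ay": 0, "az": 0.0227},
    {"gripper": 0, "tx": -0.9, "ty": -0.95, "tz": 0, "ax": 0, "ay": 0, "az": 0.0227},
    {"gripper": 0, "tx": -0.95, "ty": -1.0, "tz": 0, "ax": 0, "ay": 0, "az": 0.0227}
  ]
}}

```text
time_s: 5.9
ee_pos: [498.6, -83.8, 231.3]
tool_rot: [0.0, 0.165, 0.986, 0.0]
force: [0.8, 0.4, -0.0]
opening: 85.4
grip_force: 0.0
```

Run:
```python
from mv import *
m,s,M=meas(); cmd=np.array([159.931,604.203,231.3,-.2587])
for k in range(3): cmd=after(cmd,-.8,-.95)
cmd=after(cmd,-.95,-1,0,.0227)
print(s['time_s'],m.round(2),cmd.round(2),M[:,2].round(4),s['force'].round(2),s['opening'])
print(delta(cmd,[501.1,-119.7,130,-.33]))
```

```text
5.9 [ 4.9861e+02 -8.3800e+01  2.3130e+02 -3.3000e-01] [ 4.9797e+02 -8.2630e+01  2.3130e+02 -3.3000e-01] [ 0.e+00  1.e-04 -1.e+00] [ 0.8   0.35 -0.02] 85.41089476235757
{'tx': np.float64(-0.0998), 'ty': np.float64(-0.227), 'tz': np.float64(0.6753), 'az': np.float64(-0.0)}
```

Call:
{"api": "apply_moves", "payload": {
  "series": [
    {"gripper": 0, "tx": -0.05, "ty": -0.11, "tz": 0, "ax": 0, "ay": 0, "az": 0},
    {"gripper": 0, "tx": -0.093, "ty": -0.221, "tz": 0.05, "ax": 0, "ay": 0, "az": 0},
    {"gripper": 0, "tx": -0.093, "ty": -0.221, "tz": 0.15, "ax": 0, "ay": 0, "az": 0},
    {"gripper": 0, "tx": -0.093, "ty": -0.221, "tz": 0.27, "ax": 0, "ay": 0, "az": 0},
    {"gripper": 0, "tx": -0.093, "ty": -0.221, "tz": 0.4, "ax": 0, "ay": 0, "az": 0},
    {"gripper": 0, "tx": -0.093, "ty": -0.221, "tz": 0.52, "ax": 0, "ay": 0, "az": 0},
    {"gripper": 0, "tx": -0.093, "ty": -0.221, "tz": 0.64, "ax": 0, "ay": 0, "az": 0},
    {"gripper": 0, "tx": -0.093, "ty": -0.221, "tz": 0.75, "ax": 0, "ay": 0, "az": 0},
    {"gripper": 0, "tx": -0.093, "ty": -0.221, "tz": 0.83, "ax": 0, "ay": 0, "az": 0},
    {"gripper": 0, "tx": -0.093, "ty": -0.221, "tz": 0.87, "ax": 0, "ay": 0, "az": 0}
  ]
}}

```text
time_s: 7.15
ee_pos: [500.0, -118.4, 99.9]
tool_rot: [-0.001, 0.164, 0.986, 0.0]
force: [-0.1, 0.3, 0.5]
opening: 85.0
grip_force: 0.0
```

Call:
{"api": "apply_moves", "payload": {
  "series": [
    {"gripper": 0, "tx": 0, "ty": 0, "tz": 0.05, "ax": 0, "ay": 0, "az": 0},
    {"gripper": 0, "tx": 0, "ty": 0, "tz": 0.12, "ax": 0, "ay": 0, "az": 0},
    {"gripper": 0, "tx": 0, "ty": 0, "tz": 0.2, "ax": 0, "ay": 0, "az": 0},
    {"gripper": 40, "tx": 0, "ty": 0, "tz": 0.25, "ax": 0, "ay": 0, "az": 0},
    {"gripper": 80, "tx": 0, "ty": 0, "tz": 0.26, "ax": 0, "ay": 0, "az": 0},
    {"gripper": 110, "tx": 0, "ty": 0, "tz": 0.26, "ax": 0, "ay": 0, "az": 0},
    {"gripper": 130, "tx": 0, "ty": 0, "tz": 0.26, "ax": 0, "ay": 0, "az": 0},
    {"gripper": 140, "tx": 0, "ty": 0, "tz": 0.26, "ax": 0, "ay": 0, "az": 0},
    {"gripper": 145, "tx": 0, "ty": 0, "tz": 0.26, "ax": 0, "ay": 0, "az": 0},
    {"gripper": 145, "tx": 0, "ty": 0, "tz": 0.26, "ax": 0, "ay": 0, "az": 0}
  ],
  "newtons": 25
}}

```text
time_s: 8.4
ee_pos: [500.5, -118.6, 62.0]
tool_rot: [0.0, 0.164, 0.986, -0.0]
force: [-0.4, 0.4, 0.3]
opening: 36.8
grip_force: 0.1
```

Run:
```python
from mv import *
m,s,M=meas(); print(s['time_s'],m.round(2),s['force'].round(2),s['wrist_torque'].round(3),s['opening'],s['grip_force'])
r=[]
for n in ('top','scene'):
    c=ctrl.capture(n); u,v=proj(c,[501,-120,80])[0].astype(int); f=c['frame'][v-50:v+50,u-66:u+67]; r.append(cv2.resize(f,None,fx=3,fy=3,interpolation=cv2.INTER_CUBIC))
cv2.imwrite('pics/g.png',np.hstack(r))
```

```text
8.4 [ 5.0048e+02 -1.1864e+02  6.1960e+01 -3.3000e-01] [-0.43  0.36  0.29] [-0.007  0.021 -0.007] 36.77059473748986 0.13284071574162226
```

View pics/g.png

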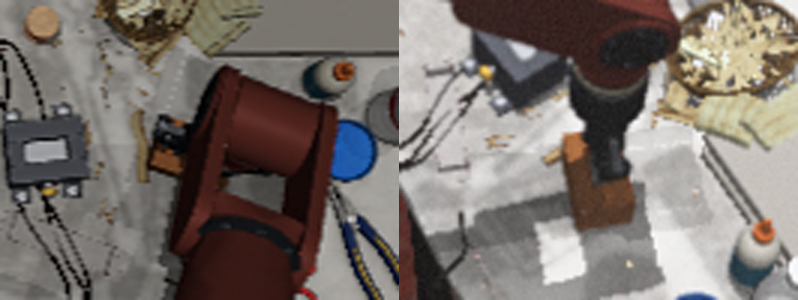

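The gripper straddles the tongs in the stand with an opening of 36.8 mm, and nothing has been disturbed. I'll close lightly.

Call:
{"api": "apply_moves", "payload": {
  "series": [
    {"gripper": 150, "tx": 0, "ty": 0, "tz": 0, "ax": 0, "ay": 0, "az": 0},
    {"gripper": 154, "tx": 0, "ty": 0, "tz": 0, "ax": 0, "ay": 0, "az": 0},
    {"gripper": 158, "tx": 0, "ty": 0, "tz": 0, "ax": 0, "ay": 0, "az": 0},
    {"gripper": 160, "tx": 0, "ty": 0, "tz": 0, "ax": 0, "ay": 0, "az": 0},
    {"gripper": 162, "tx": 0, "ty": 0, "tz": 0, "ax": 0, "ay": 0, "az": 0},
    {"gripper": 162, "tx": 0, "ty": 0, "tz": 0, "ax": 0, "ay": 0, "az": 0},
    {"gripper": 162, "tx": 0, "ty": 0, "tz": 0, "ax": 0, "ay": 0, "az": 0},
    {"gripper": 162, "tx": 0, "ty": 0, "tz": 0, "ax": 0, "ay": 0, "az": 0},
    {"gripper": 162, "tx": 0, "ty": 0, "tz": 0, "ax": 0, "ay": 0, "az": 0},
    {"gripper": 162, "tx": 0, "ty": 0, "tz": 0, "ax": 0, "ay": 0, "az": 0}
  ],
  "newtons": 25
}}

```text
time_s: 9.75
ee_pos: [500.4, -118.6, 61.9]
tool_rot: [0.0, 0.164, 0.986, -0.0]
force: [0.9, 1.4, 0.6]
opening: 31.4
grip_force: 9.4
```

Call:
{"api": "apply_moves", "payload": {
  "series": [
    {"gripper": 164, "tx": 0, "ty": 0, "tz": 0, "ax": 0, "ay": 0, "az": 0},
    {"gripper": 165, "tx": 0, "ty": 0, "tz": 0, "ax": 0, "ay": 0, "az": 0},
    {"gripper": 165, "tx": 0, "ty": 0, "tz": -0.01, "ax": 0, "ay": 0, "az": 0},
    {"gripper": 165, "tx": 0, "ty": 0, "tz": -0.04, "ax": 0, "ay": 0, "az": 0},
    {"gripper": 165, "tx": 0, "ty": 0, "tz": -0.1, "ax": 0, "ay": 0, "az": 0},
    {"gripper": 165, "tx": 0, "ty": 0, "tz": -0.2, "ax": 0, "ay": 0, "az": 0},
    {"gripper": 165, "tx": 0, "ty": 0, "tz": -0.32, "ax": 0, "ay": 0, "az": 0},
    {"gripper": 165, "tx": 0, "ty": 0, "tz": -0.44, "ax": 0, "ay": 0, "az": 0},
    {"gripper": 165, "tx": 0, "ty": 0, "tz": -0.54, "ax": 0, "ay": 0, "az": 0},
    {"gripper": 165, "tx": 0, "ty": 0, "tz": -0.6, "ax": 0, "ay": 0, "az": 0}
  ]
}}

```text
time_s: 11.0
ee_pos: [501.0, -118.8, 153.5]
tool_rot: [0.001, 0.164, 0.986, -0.0]
force: [0.4, -1.0, -1.0]
opening: 30.6
grip_force: 10.5
```

Run:
```python
from mv import *
m,s,M=meas(); print(s['time_s'],m.round(2),s['force'].round(2),s['wrist_torque'].round(3),s['opening'],s['grip_force'])
cmd=[500.4,-118.55,151.8,-.33]
# target: block own (-2,-4)
a=-.153; b=np.array([508.3,281.2]); o=np.array([-2,-4]); t=b+np.array([[np.cos(a),-np.sin(a)],[np.sin(a),np.cos(a)]])@o
print('tgt',t); print(delta(cmd,[*t,151.8,a]))
```

```text
11.0 [ 5.0096e+02 -1.1879e+02  1.5347e+02 -3.3000e-01] [ 0.35 -1.   -1.02] [-0.017  0.019  0.009] 30.63329245518932 10.544364312663674
tgt [505.7137483  277.55153428]
{'tx': np.float64(0.8222), 'ty': np.float64(2.5097), 'tz': np.float64(0.0), 'az': -0.0563}
```

Call:
{"api": "apply_moves", "payload": {
  "series": [
    {"gripper": 165, "tx": 0.015, "ty": 0.045, "tz": 0, "ax": 0, "ay": 0, "az": 0},
    {"gripper": 165, "tx": 0.05, "ty": 0.15, "tz": 0, "ax": 0, "ay": 0, "az": 0},
    {"gripper": 165, "tx": 0.09, "ty": 0.27, "tz": 0, "ax": 0, "ay": 0, "az": 0},
    {"gripper": 165, "tx": 0.13, "ty": 0.39, "tz": 0, "ax": 0, "ay": 0, "az": 0},
    {"gripper": 165, "tx": 0.17, "ty": 0.51, "tz": 0, "ax": 0, "ay": 0, "az": 0},
    {"gripper": 165, "tx": 0.21, "ty": 0.63, "tz": 0, "ax": 0, "ay": 0, "az": 0},
    {"gripper": 165, "tx": 0.25, "ty": 0.75, "tz": 0, "ax": 0, "ay": 0, "az": 0},
    {"gripper": 165, "tx": 0.27, "ty": 0.85, "tz": 0, "ax": 0, "ay": 0, "az": 0},
    {"gripper": 165, "tx": 0.28, "ty": 0.92, "tz": 0, "ax": 0, "ay": 0, "az": 0},
    {"gripper": 165, "tx": 0.28, "ty": 1.0, "tz": 0, "ax": 0, "ay": 0, "az": 0}
  ]
}}

```text
time_s: 12.25
ee_pos: [509.5, 37.6, 151.8]
tool_rot: [0.0, 0.164, 0.986, -0.0]
force: [-0.8, -0.5, -1.3]
opening: 30.3
grip_force: 10.5
```

Call:
{"api": "apply_moves", "payload": {
  "series": [
    {"gripper": 165, "tx": 0.04, "ty": 0.1, "tz": 0, "ax": 0, "ay": 0, "az": -0.005},
    {"gripper": 165, "tx": 0.08, "ty": 0.2, "tz": 0, "ax": 0, "ay": 0, "az": -0.01},
    {"gripper": 165, "tx": 0.12, "ty": 0.3, "tz": 0, "ax": 0, "ay": 0, "az": -0.015},
    {"gripper": 165, "tx": 0.17, "ty": 0.4, "tz": 0, "ax": 0, "ay": 0, "az": -0.02},
    {"gripper": 165, "tx": 0.21, "ty": 0.5, "tz": 0, "ax": 0, "ay": 0, "az": -0.026},
    {"gripper": 165, "tx": 0.25, "ty": 0.6, "tz": 0, "ax": 0, "ay": 0, "az": -0.032},
    {"gripper": 165, "tx": 0.29, "ty": 0.7, "tz": 0, "ax": 0, "ay": 0, "az": -0.038},
    {"gripper": 165, "tx": 0.34, "ty": 0.8, "tz": 0, "ax": 0, "ay": 0, "az": -0.044},
    {"gripper": 165, "tx": 0.38, "ty": 0.9, "tz": 0, "ax": 0, "ay": 0, "az": -0.05},
    {"gripper": 165, "tx": 0.42, "ty": 1.0, "tz": 0, "ax": 0, "ay": 0, "az": -0.0563}
  ]
}}

```text
time_s: 13.5
ee_pos: [498.2, 200.4, 151.8]
tool_rot: [0.0, 0.076, 0.997, -0.0]
force: [0.4, 0.2, -1.1]
opening: 30.8
grip_force: 10.5
```

Run:
```python
from mv import *
cmd=np.array([500.4,-118.55,151.8,-.33])
cmd=after(cmd,.28,1.0); cmd=after(cmd,.42,1.0,0,-.0563)
print(cmd.round(2),meas()[0].round(2)); print(delta(cmd,[505.7,277.6,151.8,-.153]))
```

```text
[ 4.9828e+02  1.9929e+02  1.5180e+02 -1.5000e-01] [ 4.9821e+02  2.0037e+02  1.5178e+02 -1.5000e-01]
{'tx': np.float64(0.0307), 'ty': np.float64(0.5235), 'tz': np.float64(0.0), 'az': np.float64(-0.0)}
```

Call:
{"api": "apply_moves", "payload": {
  "series": [
    {"gripper": 165, "tx": 0.008, "ty": 0.13, "tz": 0, "ax": 0, "ay": 0, "az": 0},
    {"gripper": 165, "tx": 0.016, "ty": 0.26, "tz": 0, "ax": 0, "ay": 0, "az": 0},
    {"gripper": 165, "tx": 0.024, "ty": 0.39, "tz": 0, "ax": 0, "ay": 0, "az": 0},
    {"gripper": 165, "tx": 0.03, "ty": 0.48, "tz": 0, "ax": 0, "ay": 0, "az": 0},
    {"gripper": 165, "tx": 0.03, "ty": 0.52, "tz": 0, "ax": 0, "ay": 0, "az": 0},
    {"gripper": 165, "tx": 0.03, "ty": 0.523, "tz": 0.04, "ax": 0, "ay": 0, "az": 0},
    {"gripper": 165, "tx": 0.03, "ty": 0.523, "tz": 0.1, "ax": 0, "ay": 0, "az": 0},
    {"gripper": 165, "tx": 0.03, "ty": 0.523, "tz": 0.15, "ax": 0, "ay": 0, "az": 0},
    {"gripper": 165, "tx": 0.03, "ty": 0.523, "tz": 0.17, "ax": 0, "ay": 0, "az": 0},
    {"gripper": 165, "tx": 0.03, "ty": 0.523, "tz": 0.17, "ax": 0, "ay": 0, "az": 0}
  ]
}}

```text
time_s: 14.75
ee_pos: [505.6, 277.2, 125.8]
tool_rot: [-0.0, 0.077, 0.997, -0.0]
force: [0.6, 0.4, -0.5]
opening: 30.2
grip_force: 10.5
```

Run:
```python
from mv import *
m,s,M=meas(); print(s['time_s'],m.round(2),M[:,2].round(4),s['force'].round(2),s['opening'],s['grip_force'])
r=[]
for n,sz in (('top',35),('scene',35)):
    f=[ctrl.capture(n) for _ in range(3)]; c=f[0]; F=np.mean([x['frame'].astype(float) for x in f],0)
    b=proj(c,[507,280,65])[0]; x0,y0=(b-[25,37]).astype(int); S=8
    im=np.clip(cv2.resize(F[y0:y0+74,x0:x0+50],None,fx=S,fy=S,interpolation=cv2.INTER_CUBIC)*1.2,0,255).astype(np.uint8)
    a=m[3]; Rm=np.array([[np.cos(a),-np.sin(a)],[np.sin(a),np.cos(a)]])
    tz=m[2]-55.9
    for y in (13,-13):
        for z0,z1,w in ((tz,tz+24,4),):
            Q=[(-w,y,z0),(w,y,z0),(w,y,z1),(-w,y,z1)]
            W=[[*(Rm@[q[0],q[1]]+m[:2]),q[2]] for q in Q]
            cv2.polylines(im,[np.round((proj(c,W)-[x0,y0]+.5)*S).astype(np.int32)],True,(0,0,255),1)
    p=(508.3,281.2); a=-.153; Rm=np.array([[np.cos(a),-np.sin(a)],[np.sin(a),np.cos(a)]])
    W=[[*(Rm@q+p),60] for q in ((-9,-22),(9,-22),(9,22),(-9,22))]
    cv2.polylines(im,[np.round((proj(c,W)-[x0,y0]+.5)*S).astype(np.int32)],True,(0,200,0),1)
    r.append(im)
cv2.imwrite('pics/ov.png',np.hstack(r))
```

```text
14.75 [ 5.0557e+02  2.7718e+02  1.2582e+02 -1.5000e-01] [-8.e-04 -4.e-04 -1.e+00] [ 0.63  0.41 -0.47] 30.154031968368912 10.535593609019998
```

View pics/ov.png

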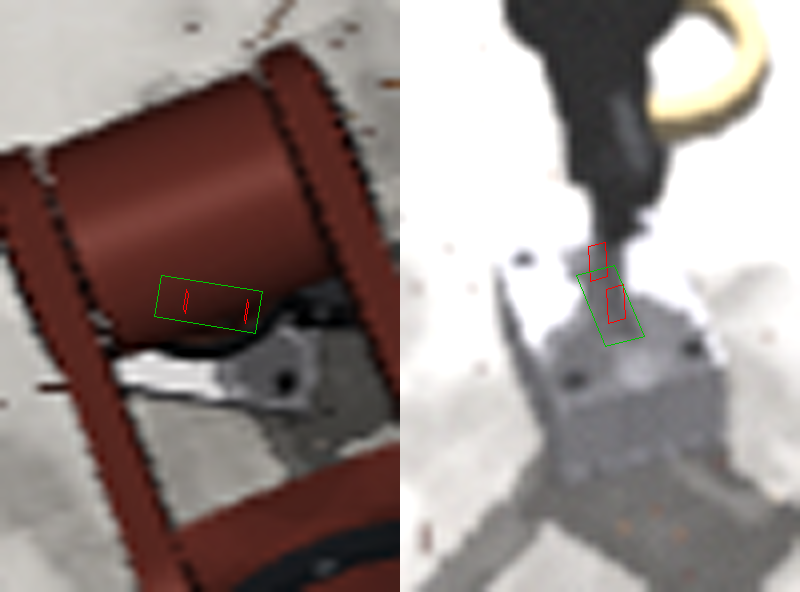

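Call:
{"api": "apply_moves", "payload": {
  "series": [
    {"gripper": 165, "tx": 0, "ty": 0, "tz": 0.02, "ax": 0, "ay": 0, "az": 0},
    {"gripper": 165, "tx": 0, "ty": 0, "tz": 0.04, "ax": 0, "ay": 0, "az": 0},
    {"gripper": 165, "tx": 0, "ty": 0, "tz": 0.05, "ax": 0, "ay": 0, "az": 0},
    {"gripper": 165, "tx": 0, "ty": 0, "tz": 0.06, "ax": 0, "ay": 0, "az": 0},
    {"gripper": 165, "tx": 0, "ty": 0, "tz": 0.067, "ax": 0, "ay": 0, "az": 0},
    {"gripper": 165, "tx": 0, "ty": 0, "tz": 0.074, "ax": 0, "ay": 0, "az": 0},
    {"gripper": 165, "tx": 0, "ty": 0, "tz": 0.08, "ax": 0, "ay": 0, "az": 0},
    {"gripper": 165, "tx": 0, "ty": 0, "tz": 0.085, "ax": 0, "ay": 0, "az": 0},
    {"gripper": 165, "tx": 0, "ty": 0, "tz": 0.09, "ax": 0, "ay": 0, "az": 0},
    {"gripper": 165, "tx": 0, "ty": 0, "tz": 0.09, "ax": 0, "ay": 0, "az": 0}
  ]
}}

```text
time_s: 16.3
ee_pos: [505.7, 277.5, 112.7]
tool_rot: [-0.0, 0.077, 0.997, -0.0]
force: [-0.2, -1.0, -0.9]
opening: 30.1
grip_force: 10.5
```

Call:
{"api": "apply_moves", "payload": {
  "series": [
    {"gripper": 165, "tx": 0, "ty": 0, "tz": 0.02, "ax": 0, "ay": 0, "az": 0},
    {"gripper": 165, "tx": 0, "ty": 0, "tz": 0.04, "ax": 0, "ay": 0, "az": 0},
    {"gripper": 165, "tx": 0, "ty": 0, "tz": 0.06, "ax": 0, "ay": 0, "az": 0},
    {"gripper": 165, "tx": 0, "ty": 0, "tz": 0.08, "ax": 0, "ay": 0, "az": 0},
    {"gripper": 165, "tx": 0, "ty": 0, "tz": 0.1, "ax": 0, "ay": 0, "az": 0},
    {"gripper": 165, "tx": 0, "ty": 0, "tz": 0.12, "ax": 0, "ay": 0, "az": 0},
    {"gripper": 165, "tx": 0, "ty": 0, "tz": 0.14, "ax": 0, "ay": 0, "az": 0},
    {"gripper": 165, "tx": 0, "ty": 0, "tz": 0.16, "ax": 0, "ay": 0, "az": 0},
    {"gripper": 165, "tx": 0, "ty": 0, "tz": 0.175, "ax": 0, "ay": 0, "az": 0},
    {"gripper": 165, "tx": 0, "ty": 0, "tz": 0.18, "ax": 0, "ay": 0, "az": 0}
  ]
}}

```text
time_s: 17.55
ee_pos: [505.7, 277.5, 85.6]
tool_rot: [-0.0, 0.077, 0.997, -0.0]
force: [-0.3, -0.6, 0.2]
opening: 30.4
grip_force: 10.5
```

Run:
```python
from mv import *
m,s,M=meas(); print(s['time_s'],m.round(2),s['force'].round(2),s['wrist_torque'].round(3),s['opening'],s['grip_force'])
```

```text
17.55 [ 5.0571e+02  2.7747e+02  8.5600e+01 -1.5000e-01] [-0.34 -0.64  0.22] [ 0.052 -0.006  0.003] 30.394483794455827 10.53800279434654
```

Call:
{"api": "apply_moves", "payload": {
  "series": [
    {"gripper": 165, "tx": 0, "ty": 0, "tz": 0.007, "ax": 0, "ay": 0, "az": 0},
    {"gripper": 165, "tx": 0, "ty": 0, "tz": 0.013, "ax": 0, "ay": 0, "az": 0},
    {"gripper": 165, "tx": 0, "ty": 0, "tz": 0.02, "ax": 0, "ay": 0, "az": 0},
    {"gripper": 165, "tx": 0, "ty": 0, "tz": 0.026, "ax": 0, "ay": 0, "az": 0},
    {"gripper": 165, "tx": 0, "ty": 0, "tz": 0.03, "ax": 0, "ay": 0, "az": 0},
    {"gripper": 165, "tx": 0, "ty": 0, "tz": 0.034, "ax": 0, "ay": 0, "az": 0},
    {"gripper": 165, "tx": 0, "ty": 0, "tz": 0.037, "ax": 0, "ay": 0, "az": 0},
    {"gripper": 165, "tx": 0, "ty": 0, "tz": 0.04, "ax": 0, "ay": 0, "az": 0},
    {"gripper": 165, "tx": 0, "ty": 0, "tz": 0.042, "ax": 0, "ay": 0, "az": 0},
    {"gripper": 165, "tx": 0, "ty": 0, "tz": 0.042, "ax": 0, "ay": 0, "az": 0}
  ]
}}

```text
time_s: 18.8
ee_pos: [505.8, 277.5, 79.5]
tool_rot: [0.0, 0.077, 0.997, 0.0]
force: [-0.3, -0.2, -0.8]
opening: 30.2
grip_force: 10.5
```

Run:
```python
from mv import *
m,s,M=meas(); print(s['time_s'],m.round(2),s['force'].round(2),s['wrist_torque'].round(3),s['opening'],s['grip_force'])
```

```text
18.8 [ 5.0580e+02  2.7752e+02  7.9510e+01 -1.5000e-01] [-0.33 -0.2  -0.76] [ 0.049  0.004 -0.025] 30.192068364094045 10.538087641252787
```

Call:
{"api": "apply_moves", "payload": {
  "series": [
    {"gripper": 165, "tx": 0, "ty": 0, "tz": 0.01, "ax": 0, "ay": 0, "az": 0},
    {"gripper": 165, "tx": 0, "ty": 0, "tz": 0.02, "ax": 0, "ay": 0, "az": 0},
    {"gripper": 165, "tx": 0, "ty": 0, "tz": 0.03, "ax": 0, "ay": 0, "az": 0},
    {"gripper": 165, "tx": 0, "ty": 0, "tz": 0.04, "ax": 0, "ay": 0, "az": 0},
    {"gripper": 165, "tx": 0, "ty": 0, "tz": 0.05, "ax": 0, "ay": 0, "az": 0},
    {"gripper": 165, "tx": 0, "ty": 0, "tz": 0.06, "ax": 0, "ay": 0, "az": 0},
    {"gripper": 165, "tx": 0, "ty": 0, "tz": 0.068, "ax": 0, "ay": 0, "az": 0},
    {"gripper": 165, "tx": 0, "ty": 0, "tz": 0.076, "ax": 0, "ay": 0, "az": 0},
    {"gripper": 165, "tx": 0, "ty": 0, "tz": 0.08, "ax": 0, "ay": 0, "az": 0},
    {"gripper": 165, "tx": 0, "ty": 0, "tz": 0.08, "ax": 0, "ay": 0, "az": 0}
  ]
}}

```text
time_s: 20.05
ee_pos: [505.8, 277.5, 67.5]
tool_rot: [-0.0, 0.077, 0.997, -0.0]
force: [0.5, -0.5, -1.6]
opening: 30.3
grip_force: 10.5
```

Run:
```python
from mv import *
m,s,M=meas(); print(s['time_s'],m.round(2),s['force'].round(2),s['wrist_torque'].round(3),s['opening'],s['grip_force'])
```

```text
20.05 [ 5.0577e+02  2.7750e+02  6.7460e+01 -1.5000e-01] [ 0.49 -0.46 -1.63] [ 0.037 -0.021  0.002] 30.30360284425274 10.538805158575997
```

Call:
{"api": "apply_moves", "payload": {
  "series": [
    {"gripper": 167, "tx": 0, "ty": 0, "tz": 0, "ax": 0, "ay": 0, "az": 0},
    {"gripper": 168, "tx": 0, "ty": 0, "tz": 0, "ax": 0, "ay": 0, "az": 0},
    {"gripper": 169, "tx": 0, "ty": 0, "tz": 0, "ax": 0, "ay": 0, "az": 0},
    {"gripper": 170, "tx": 0, "ty": 0, "tz": 0, "ax": 0, "ay": 0, "az": 0},
    {"gripper": 171, "tx": 0, "ty": 0, "tz": 0, "ax": 0, "ay": 0, "az": 0},
    {"gripper": 172, "tx": 0, "ty": 0, "tz": 0, "ax": 0, "ay": 0, "az": 0},
    {"gripper": 173, "tx": 0, "ty": 0, "tz": 0, "ax": 0, "ay": 0, "az": 0},
    {"gripper": 174, "tx": 0, "ty": 0, "tz": 0, "ax": 0, "ay": 0, "az": 0},
    {"gripper": 175, "tx": 0, "ty": 0, "tz": 0, "ax": 0, "ay": 0, "az": 0},
    {"gripper": 175, "tx": 0, "ty": 0, "tz": 0, "ax": 0, "ay": 0, "az": 0}
  ],
  "newtons": 45
}}

```text
time_s: 21.3
ee_pos: [505.7, 277.2, 67.5]
tool_rot: [-0.0, 0.076, 0.997, -0.0]
force: [-0.6, -2.0, -0.1]
opening: 27.1
grip_force: 27.4
```

Run:
```python
from mv import *
m,s,M=meas(); print(s['time_s'],m.round(2),s['force'].round(2),s['wrist_torque'].round(3),s['opening'],s['grip_force'])
```

```text
21.3 [ 5.0575e+02  2.7722e+02  6.7500e+01 -1.5000e-01] [-0.58 -2.02 -0.07] [-0.385  0.088 -0.003] 27.12513252238514 27.421764296013862
```

Call:
{"api": "apply_moves", "payload": {
  "series": [
    {"gripper": 175, "tx": 0, "ty": -0.002, "tz": 0, "ax": 0, "ay": 0, "az": 0},
    {"gripper": 175, "tx": 0, "ty": -0.004, "tz": 0, "ax": 0, "ay": 0, "az": 0},
    {"gripper": 176, "tx": 0, "ty": -0.005, "tz": 0, "ax": 0, "ay": 0, "az": 0},
    {"gripper": 177, "tx": 0, "ty": -0.005, "tz": 0, "ax": 0, "ay": 0, "az": 0},
    {"gripper": 178, "tx": 0, "ty": -0.005, "tz": 0, "ax": 0, "ay": 0, "az": 0},
    {"gripper": 179, "tx": 0, "ty": -0.005, "tz": 0, "ax": 0, "ay": 0, "az": 0},
    {"gripper": 180, "tx": 0, "ty": -0.005, "tz": 0, "ax": 0, "ay": 0, "az": 0},
    {"gripper": 181, "tx": 0, "ty": -0.005, "tz": 0, "ax": 0, "ay": 0, "az": 0},
    {"gripper": 182, "tx": 0, "ty": -0.005, "tz": 0, "ax": 0, "ay": 0, "az": 0},
    {"gripper": 182, "tx": 0, "ty": -0.005, "tz": 0, "ax": 0, "ay": 0, "az": 0}
  ],
  "newtons": 45
}}

```text
time_s: 22.55
ee_pos: [505.7, 276.9, 67.6]
tool_rot: [0.0, 0.077, 0.997, 0.0]
force: [-0.7, 1.6, -0.4]
opening: 27.1
grip_force: 44.1
```

Run:
```python
from mv import *
m,s,M=meas(); print(s['time_s'],m.round(2),s['force'].round(2),s['wrist_torque'].round(3),s['opening'],s['grip_force'])
```

```text
22.55 [ 5.0574e+02  2.7693e+02  6.7570e+01 -1.5000e-01] [-0.75  1.57 -0.35] [ 0.126  0.051 -0.022] 27.081564402596204 44.073115056962706
```

Call:
{"api": "apply_moves", "payload": {
  "series": [
    {"gripper": 182, "tx": 0, "ty": 0, "tz": -0.008, "ax": 0, "ay": 0, "az": 0},
    {"gripper": 182, "tx": 0, "ty": 0, "tz": -0.018, "ax": 0, "ay": 0, "az": 0},
    {"gripper": 182, "tx": 0, "ty": 0, "tz": -0.03, "ax": 0, "ay": 0, "az": 0},
    {"gripper": 182, "tx": 0, "ty": 0, "tz": -0.045, "ax": 0, "ay": 0, "az": 0},
    {"gripper": 182, "tx": 0, "ty": 0, "tz": -0.06, "ax": 0, "ay": 0, "az": 0},
    {"gripper": 182, "tx": 0, "ty": 0, "tz": -0.08, "ax": 0, "ay": 0, "az": 0},
    {"gripper": 182, "tx": 0, "ty": 0, "tz": -0.1, "ax": 0, "ay": 0, "az": 0},
    {"gripper": 182, "tx": 0, "ty": 0, "tz": -0.12, "ax": 0, "ay": 0, "az": 0},
    {"gripper": 182, "tx": 0, "ty": 0, "tz": -0.14, "ax": 0, "ay": 0, "az": 0},
    {"gripper": 182, "tx": 0, "ty": 0, "tz": -0.16, "ax": 0, "ay": 0, "az": 0}
  ]
}}

```text
time_s: 23.8
ee_pos: [505.7, 276.8, 91.9]
tool_rot: [0.0, 0.077, 0.997, 0.0]
force: [-0.8, 0.5, -0.7]
opening: 27.0
grip_force: 44.8
```

Call:
{"api": "apply_moves", "payload": {
  "series": [
    {"gripper": 182, "tx": 0, "ty": 0, "tz": -0.04, "ax": 0, "ay": 0, "az": 0},
    {"gripper": 182, "tx": 0, "ty": 0, "tz": -0.08, "ax": 0, "ay": 0, "az": 0},
    {"gripper": 182, "tx": 0, "ty": 0, "tz": -0.12, "ax": 0, "ay": 0, "az": 0},
    {"gripper": 182, "tx": 0, "ty": 0, "tz": -0.16, "ax": 0, "ay": 0, "az": 0},
    {"gripper": 182, "tx": 0, "ty": 0, "tz": -0.2, "ax": 0, "ay": 0, "az": 0},
    {"gripper": 182, "tx": 0, "ty": 0, "tz": -0.25, "ax": 0, "ay": 0, "az": 0},
    {"gripper": 182, "tx": 0, "ty": 0, "tz": -0.3, "ax": 0, "ay": 0, "az": 0},
    {"gripper": 182, "tx": 0, "ty": 0, "tz": -0.35, "ax": 0, "ay": 0, "az": 0},
    {"gripper": 182, "tx": 0, "ty": 0, "tz": -0.4, "ax": 0, "ay": 0, "az": 0},
    {"gripper": 182, "tx": 0, "ty": 0, "tz": -0.44, "ax": 0, "ay": 0, "az": 0}
  ]
}}

```text
time_s: 25.05
ee_pos: [505.8, 276.8, 158.1]
tool_rot: [0.0, 0.077, 0.997, 0.0]
force: [0.5, -0.1, -0.9]
opening: 26.9
grip_force: 44.8
```

Run:
```python
from mv import *
m,s,M=meas(); print(s['time_s'],m.round(2),s['force'].round(2),s['wrist_torque'].round(3),s['opening'],s['grip_force'])
cmd=np.array([498.28,199.29,151.8,-.1531]); cmd=after(cmd,.03,.523,.17); cmd=after(cmd,0,0,.09);cmd=after(cmd,0,0,.18);cmd=after(cmd,0,0,.042);cmd=after(cmd,0,0,.08);cmd=after(cmd,0,-.005);cmd=after(cmd,0,0,-.6)
print(cmd)
# to nest centre
print(delta(cmd,[502.0,52.1,cmd[2],.108]))
# stop plate height from pictures: bright plate edges
import pickle
t=pickle.load(open('topavg.pkl','rb'));print()
# scene view of pocket + tongs
c=ctrl.capture('scene'); u,v=proj(c,[506,277,110])[0].astype(int)
cv2.imwrite('pics/out.png',cv2.resize(c['frame'][v-35:v+35,u-35:u+35],None,fx=8,fy=8,interpolation=cv2.INTER_CUBIC))
```

```text
25.05 [ 5.0580e+02  2.7679e+02  1.5812e+02 -1.5000e-01] [ 0.5  -0.13 -0.89] [ 0.001 -0.016  0.005] 26.85632417544637 44.768104340764694
[ 5.05682088e+02  2.76767410e+02  1.57500000e+02 -1.53100000e-01]
{'tx': np.float64(-0.2042), 'ty': np.float64(-1.484), 'tz': np.float64(0.0), 'az': np.float64(-0.0831)}
```

View pics/out.png

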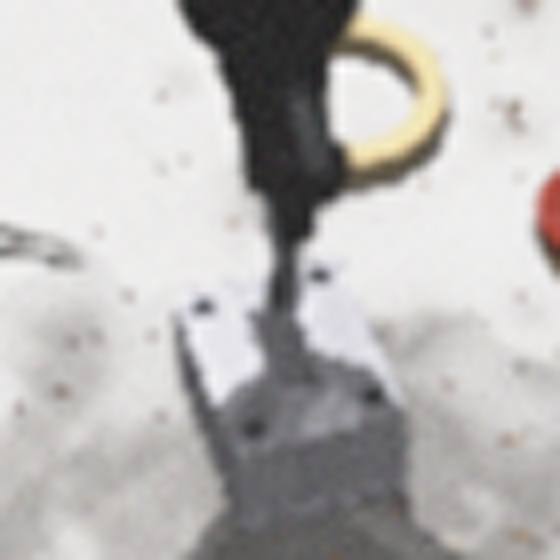

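Call:
{"api": "apply_moves", "payload": {
  "series": [
    {"gripper": 182, "tx": -0.006, "ty": -0.04, "tz": 0, "ax": 0, "ay": 0, "az": 0},
    {"gripper": 182, "tx": -0.015, "ty": -0.11, "tz": 0, "ax": 0, "ay": 0, "az": 0},
    {"gripper": 182, "tx": -0.025, "ty": -0.19, "tz": 0, "ax": 0, "ay": 0, "az": 0},
    {"gripper": 182, "tx": -0.036, "ty": -0.27, "tz": 0, "ax": 0, "ay": 0, "az": 0},
    {"gripper": 182, "tx": -0.047, "ty": -0.35, "tz": 0, "ax": 0, "ay": 0, "az": 0},
    {"gripper": 182, "tx": -0.058, "ty": -0.43, "tz": 0, "ax": 0, "ay": 0, "az": 0},
    {"gripper": 182, "tx": -0.069, "ty": -0.51, "tz": 0, "ax": 0, "ay": 0, "az": 0},
    {"gripper": 182, "tx": -0.08, "ty": -0.59, "tz": 0, "ax": 0, "ay": 0, "az": 0},
    {"gripper": 182, "tx": -0.09, "ty": -0.67, "tz": 0, "ax": 0, "ay": 0, "az": 0},
    {"gripper": 182, "tx": -0.1, "ty": -0.742, "tz": 0, "ax": 0, "ay": 0, "az": 0}
  ]
}}

```text
time_s: 26.35
ee_pos: [503.5, 163.7, 157.5]
tool_rot: [-0.0, 0.077, 0.997, -0.0]
force: [1.3, -0.1, -0.6]
opening: 26.9
grip_force: 44.8
```

Call:
{"api": "apply_moves", "payload": {
  "series": [
    {"gripper": 182, "tx": -0.012, "ty": -0.08, "tz": 0, "ax": 0, "ay": 0, "az": -0.01},
    {"gripper": 182, "tx": -0.024, "ty": -0.17, "tz": 0, "ax": 0, "ay": 0, "az": -0.02},
    {"gripper": 182, "tx": -0.036, "ty": -0.26, "tz": 0, "ax": 0, "ay": 0, "az": -0.03},
    {"gripper": 182, "tx": -0.05, "ty": -0.35, "tz": 0, "ax": 0, "ay": 0, "az": -0.042},
    {"gripper": 182, "tx": -0.062, "ty": -0.44, "tz": 0, "ax": 0, "ay": 0, "az": -0.054},
    {"gripper": 182, "tx": -0.074, "ty": -0.53, "tz": 0, "ax": 0, "ay": 0, "az": -0.064},
    {"gripper": 182, "tx": -0.086, "ty": -0.62, "tz": 0, "ax": 0, "ay": 0, "az": -0.074},
    {"gripper": 182, "tx": -0.097, "ty": -0.69, "tz": 0, "ax": 0, "ay": 0, "az": -0.08},
    {"gripper": 182, "tx": -0.104, "ty": -0.735, "tz": 0, "ax": 0, "ay": 0, "az": -0.083},
    {"gripper": 182, "tx": -0.104, "ty": -0.742, "tz": 0, "ax": 0, "ay": 0, "az": -0.083}
  ]
}}

```text
time_s: 27.6
ee_pos: [502.0, 51.7, 157.5]
tool_rot: [0.0, -0.053, 0.999, 0.0]
force: [0.3, -0.5, -1.7]
opening: 26.7
grip_force: 44.8
```

Call:
{"api": "apply_moves", "payload": {
  "series": [
    {"gripper": 182, "tx": 0, "ty": 0, "tz": 0.04, "ax": 0, "ay": 0, "az": 0},
    {"gripper": 182, "tx": 0, "ty": 0, "tz": 0.09, "ax": 0, "ay": 0, "az": 0},
    {"gripper": 182, "tx": 0, "ty": 0, "tz": 0.14, "ax": 0, "ay": 0, "az": 0},
    {"gripper": 182, "tx": 0, "ty": 0, "tz": 0.18, "ax": 0, "ay": 0, "az": 0},
    {"gripper": 182, "tx": 0, "ty": 0, "tz": 0.2, "ax": 0, "ay": 0, "az": 0},
    {"gripper": 182, "tx": 0, "ty": 0, "tz": 0.215, "ax": 0, "ay": 0, "az": 0},
    {"gripper": 182, "tx": 0, "ty": 0, "tz": 0.225, "ax": 0, "ay": 0, "az": 0},
    {"gripper": 182, "tx": 0, "ty": 0, "tz": 0.23, "ax": 0, "ay": 0, "az": 0},
    {"gripper": 182, "tx": 0, "ty": 0, "tz": 0.235, "ax": 0, "ay": 0, "az": 0},
    {"gripper": 182, "tx": 0, "ty": 0, "tz": 0.235, "ax": 0, "ay": 0, "az": 0}
  ]
}}

```text
time_s: 28.85
ee_pos: [502.0, 52.1, 122.3]
tool_rot: [0.0, -0.054, 0.999, -0.0]
force: [0.2, 0.5, -0.9]
opening: 27.1
grip_force: 44.8
```

Run:
```python
from mv import *
m,s,M=meas(); print(s['time_s'],m.round(2),s['force'].round(2),s['wrist_torque'].round(3),s['opening'],s['grip_force'])
c=ctrl.capture('scene'); 
x0,y0=(proj(c,[502,52,75])[0]-[25,22]).astype(int);S=12
im=np.clip(cv2.resize(c['frame'][y0:y0+48,x0:x0+50],None,fx=S,fy=S,interpolation=cv2.INTER_CUBIC)*1.3,0,255).astype(np.uint8)
a=.108;Rm=np.array([[np.cos(a),-np.sin(a)],[np.sin(a),np.cos(a)]])
W=[[*(Rm@q+[502,52.1]),60] for q in ((-13,-25),(13,-25),(13,25),(-13,25))]
cv2.polylines(im,[np.round((proj(c,W)-[x0,y0]+.5)*S).astype(np.int32)],True,(0,200,0),1)
cv2.imwrite('pics/n.png',im)
```

```text
28.85 [5.0198e+02 5.2100e+01 1.2231e+02 1.1000e-01] [ 0.24  0.52 -0.88] [-0.001  0.019 -0.01 ] 27.149423871752234 44.800259671756066
```

View pics/n.png

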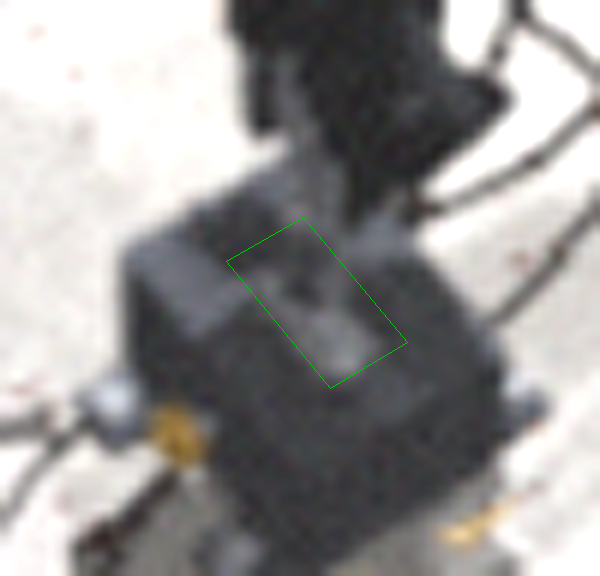

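The tongs with the dark spacer (about (310,290)) are over the middle of the nest pocket. Now I'll feel downward.

Call:
{"api": "apply_moves", "payload": {
  "series": [
    {"gripper": 182, "tx": 0, "ty": 0, "tz": 0.015, "ax": 0, "ay": 0, "az": 0},
    {"gripper": 182, "tx": 0, "ty": 0, "tz": 0.03, "ax": 0, "ay": 0, "az": 0},
    {"gripper": 182, "tx": 0, "ty": 0, "tz": 0.045, "ax": 0, "ay": 0, "az": 0},
    {"gripper": 182, "tx": 0, "ty": 0, "tz": 0.055, "ax": 0, "ay": 0, "az": 0},
    {"gripper": 182, "tx": 0, "ty": 0, "tz": 0.065, "ax": 0, "ay": 0, "az": 0},
    {"gripper": 182, "tx": 0, "ty": 0, "tz": 0.073, "ax": 0, "ay": 0, "az": 0},
    {"gripper": 182, "tx": 0, "ty": 0, "tz": 0.08, "ax": 0, "ay": 0, "az": 0},
    {"gripper": 182, "tx": 0, "ty": 0, "tz": 0.085, "ax": 0, "ay": 0, "az": 0},
    {"gripper": 182, "tx": 0, "ty": 0, "tz": 0.088, "ax": 0, "ay": 0, "az": 0},
    {"gripper": 182, "tx": 0, "ty": 0, "tz": 0.088, "ax": 0, "ay": 0, "az": 0}
  ]
}}

```text
time_s: 30.15
ee_pos: [501.9, 52.1, 109.1]
tool_rot: [-0.0, -0.054, 0.999, -0.0]
force: [-0.6, 0.0, -1.0]
opening: 27.0
grip_force: 44.8
```

Call:
{"api": "apply_moves", "payload": {
  "series": [
    {"gripper": 182, "tx": 0, "ty": 0, "tz": 0.003, "ax": 0, "ay": 0, "az": 0},
    {"gripper": 182, "tx": 0, "ty": 0, "tz": 0.006, "ax": 0, "ay": 0, "az": 0},
    {"gripper": 182, "tx": 0, "ty": 0, "tz": 0.009, "ax": 0, "ay": 0, "az": 0},
    {"gripper": 182, "tx": 0, "ty": 0, "tz": 0.012, "ax": 0, "ay": 0, "az": 0},
    {"gripper": 182, "tx": 0, "ty": 0, "tz": 0.014, "ax": 0, "ay": 0, "az": 0},
    {"gripper": 182, "tx": 0, "ty": 0, "tz": 0.016, "ax": 0, "ay": 0, "az": 0},
    {"gripper": 182, "tx": 0, "ty": 0, "tz": 0.016, "ax": 0, "ay": 0, "az": 0},
    {"gripper": 182, "tx": 0, "ty": 0, "tz": 0.016, "ax": 0, "ay": 0, "az": 0},
    {"gripper": 182, "tx": 0, "ty": 0, "tz": 0.016, "ax": 0, "ay": 0, "az": 0},
    {"gripper": 182, "tx": 0, "ty": 0, "tz": 0.016, "ax": 0, "ay": 0, "az": 0}
  ]
}}

```text
time_s: 31.4
ee_pos: [502.0, 52.1, 106.7]
tool_rot: [0.0, -0.054, 0.999, -0.0]
force: [0.4, 0.5, -0.9]
opening: 26.9
grip_force: 44.8
```

Call:
{"api": "apply_moves", "payload": {
  "series": [
    {"gripper": 182, "tx": 0, "ty": 0, "tz": 0.003, "ax": 0, "ay": 0, "az": 0},
    {"gripper": 182, "tx": 0, "ty": 0, "tz": 0.006, "ax": 0, "ay": 0, "az": 0},
    {"gripper": 182, "tx": 0, "ty": 0, "tz": 0.009, "ax": 0, "ay": 0, "az": 0},
    {"gripper": 182, "tx": 0, "ty": 0, "tz": 0.012, "ax": 0, "ay": 0, "az": 0},
    {"gripper": 182, "tx": 0, "ty": 0, "tz": 0.014, "ax": 0, "ay": 0, "az": 0},
    {"gripper": 182, "tx": 0, "ty": 0, "tz": 0.016, "ax": 0, "ay": 0, "az": 0},
    {"gripper": 182, "tx": 0, "ty": 0, "tz": 0.016, "ax": 0, "ay": 0, "az": 0},
    {"gripper": 182, "tx": 0, "ty": 0, "tz": 0.016, "ax": 0, "ay": 0, "az": 0},
    {"gripper": 182, "tx": 0, "ty": 0, "tz": 0.016, "ax": 0, "ay": 0, "az": 0},
    {"gripper": 182, "tx": 0, "ty": 0, "tz": 0.016, "ax": 0, "ay": 0, "az": 0}
  ]
}}

```text
time_s: 32.65
ee_pos: [502.0, 52.1, 104.3]
tool_rot: [0.0, -0.054, 0.999, 0.0]
force: [-0.4, -0.4, -0.7]
opening: 26.9
grip_force: 44.8
```

Call:
{"api": "apply_moves", "payload": {
  "series": [
    {"gripper": 182, "tx": 0, "ty": 0, "tz": 0.003, "ax": 0, "ay": 0, "az": 0},
    {"gripper": 182, "tx": 0, "ty": 0, "tz": 0.006, "ax": 0, "ay": 0, "az": 0},
    {"gripper": 182, "tx": 0, "ty": 0, "tz": 0.009, "ax": 0, "ay": 0, "az": 0},
    {"gripper": 182, "tx": 0, "ty": 0, "tz": 0.012, "ax": 0, "ay": 0, "az": 0},
    {"gripper": 182, "tx": 0, "ty": 0, "tz": 0.014, "ax": 0, "ay": 0, "az": 0},
    {"gripper": 182, "tx": 0, "ty": 0, "tz": 0.016, "ax": 0, "ay": 0, "az": 0},
    {"gripper": 182, "tx": 0, "ty": 0, "tz": 0.016, "ax": 0, "ay": 0, "az": 0},
    {"gripper": 182, "tx": 0, "ty": 0, "tz": 0.016, "ax": 0, "ay": 0, "az": 0},
    {"gripper": 182, "tx": 0, "ty": 0, "tz": 0.016, "ax": 0, "ay": 0, "az": 0},
    {"gripper": 182, "tx": 0, "ty": 0, "tz": 0.016, "ax": 0, "ay": 0, "az": 0}
  ]
}}

```text
time_s: 33.9
ee_pos: [502.2, 52.1, 102.0]
tool_rot: [0.0, -0.054, 0.999, -0.0]
force: [0.2, 0.5, 3.6]
opening: 26.9
grip_force: 45.1
```

Call:
{"api": "apply_moves", "payload": {
  "series": [
    {"gripper": 182, "tx": 0, "ty": 0, "tz": -0.004, "ax": 0, "ay": 0, "az": 0},
    {"gripper": 182, "tx": 0, "ty": 0, "tz": -0.008, "ax": 0, "ay": 0, "az": 0},
    {"gripper": 178, "tx": 0, "ty": 0, "tz": -0.008, "ax": 0, "ay": 0, "az": 0},
    {"gripper": 176, "tx": 0, "ty": 0, "tz": -0.008, "ax": 0, "ay": 0, "az": 0},
    {"gripper": 174, "tx": 0, "ty": 0, "tz": -0.008, "ax": 0, "ay": 0, "az": 0},
    {"gripper": 172, "tx": 0, "ty": 0, "tz": -0.008, "ax": 0, "ay": 0, "az": 0},
    {"gripper": 170, "tx": 0, "ty": 0, "tz": -0.008, "ax": 0, "ay": 0, "az": 0},
    {"gripper": 168, "tx": 0, "ty": 0, "tz": -0.008, "ax": 0, "ay": 0, "az": 0},
    {"gripper": 166, "tx": 0, "ty": 0, "tz": -0.008, "ax": 0, "ay": 0, "az": 0},
    {"gripper": 164, "tx": 0, "ty": 0, "tz": -0.008, "ax": 0, "ay": 0, "az": 0}
  ]
}}

```text
time_s: 35.15
ee_pos: [501.9, 52.1, 103.0]
tool_rot: [-0.0, -0.054, 0.999, -0.0]
force: [-0.1, -0.1, -1.3]
opening: 30.5
grip_force: 8.6
```

Run:
```python
from mv import *
m,s,M=meas(); print(s['time_s'],m.round(2),s['force'].round(2),s['wrist_torque'].round(3),s['opening'],s['grip_force'])
```

```text
35.15 [5.0191e+02 5.2100e+01 1.0303e+02 1.1000e-01] [-0.05 -0.14 -1.25] [-0.011  0.021 -0.02 ] 30.53675723235498 8.606308931484818
```

Call:
{"api": "apply_moves", "payload": {
  "series": [
    {"gripper": 163, "tx": 0, "ty": 0, "tz": 0, "ax": 0, "ay": 0, "az": 0},
    {"gripper": 163, "tx": 0, "ty": 0, "tz": -0.01, "ax": 0, "ay": 0, "az": 0},
    {"gripper": 163, "tx": 0, "ty": 0, "tz": -0.03, "ax": 0, "ay": 0, "az": 0},
    {"gripper": 163, "tx": 0, "ty": 0, "tz": -0.06, "ax": 0, "ay": 0, "az": 0},
    {"gripper": 163, "tx": 0, "ty": 0, "tz": -0.09, "ax": 0, "ay": 0, "az": 0},
    {"gripper": 163, "tx": 0, "ty": 0, "tz": -0.14, "ax": 0, "ay": 0, "az": 0},
    {"gripper": 164, "tx": 0, "ty": 0, "tz": -0.2, "ax": 0, "ay": 0, "az": 0},
    {"gripper": 164, "tx": 0, "ty": 0, "tz": -0.26, "ax": 0, "ay": 0, "az": 0},
    {"gripper": 164, "tx": 0, "ty": 0, "tz": -0.32, "ax": 0, "ay": 0, "az": 0},
    {"gripper": 164, "tx": 0, "ty": 0, "tz": -0.36, "ax": 0, "ay": 0, "az": 0}
  ]
}}

```text
time_s: 36.4
ee_pos: [502.3, 52.1, 157.9]
tool_rot: [0.0, -0.054, 0.999, -0.0]
force: [0.1, 0.0, -1.0]
opening: 30.6
grip_force: 8.4
```

Run:
```python
from mv import *
m,s,M=meas(); print(s['time_s'],m.round(3),s['force'].round(2),s['opening'],s['grip_force'])
cmd=np.array([505.682,276.767,157.5,-.1531]); cmd=after(cmd,-.1,-.742); cmd=after(cmd,-.104,-.742,0,-.083)
cmd=after(cmd,0,0,.235+.088+.016*3-.008-.36); print(cmd)
d=delta(cmd,[500.4,-118.55,cmd[2],-.33]); print(d)
c=ctrl.capture('scene');x0,y0=(proj(c,[502,52,55])[0]-[25,22]).astype(int)
cv2.imwrite('pics/n2.png',np.clip(cv2.resize(c['frame'][y0:y0+45,x0:x0+50],None,fx=12,fy=12,interpolation=cv2.INTER_CUBIC)*1.5,0,255).astype(np.uint8))
```

```text
36.4 [5.02262e+02 5.20930e+01 1.57938e+02 1.08000e-01] [ 0.12  0.04 -0.96] 30.58435128664135 8.43387872675521
[5.01976995e+02 5.21041572e+01 1.57050000e+02 1.07652190e-01]
{'tx': np.float64(0.1327), 'ty': np.float64(-1.13), 'tz': np.float64(0.0), 'az': np.float64(0.1393)}
```

Call:
{"api": "apply_moves", "payload": {
  "series": [
    {"gripper": 164, "tx": 0.004, "ty": -0.03, "tz": 0, "ax": 0, "ay": 0, "az": 0},
    {"gripper": 164, "tx": 0.011, "ty": -0.09, "tz": 0, "ax": 0, "ay": 0, "az": 0},
    {"gripper": 164, "tx": 0.018, "ty": -0.15, "tz": 0, "ax": 0, "ay": 0, "az": 0},
    {"gripper": 164, "tx": 0.025, "ty": -0.21, "tz": 0, "ax": 0, "ay": 0, "az": 0},
    {"gripper": 164, "tx": 0.032, "ty": -0.27, "tz": 0, "ax": 0, "ay": 0, "az": 0},
    {"gripper": 164, "tx": 0.039, "ty": -0.33, "tz": 0, "ax": 0, "ay": 0, "az": 0},
    {"gripper": 164, "tx": 0.046, "ty": -0.39, "tz": 0, "ax": 0, "ay": 0, "az": 0},
    {"gripper": 164, "tx": 0.053, "ty": -0.45, "tz": 0, "ax": 0, "ay": 0, "az": 0},
    {"gripper": 164, "tx": 0.06, "ty": -0.51, "tz": 0, "ax": 0, "ay": 0, "az": 0},
    {"gripper": 164, "tx": 0.066, "ty": -0.565, "tz": 0, "ax": 0, "ay": 0, "az": 0}
  ]
}}

```text
time_s: 37.7
ee_pos: [501.2, -33.8, 157.1]
tool_rot: [0.0, -0.054, 0.999, -0.0]
force: [-0.1, 0.7, -0.3]
opening: 30.5
grip_force: 8.4
```

Call:
{"api": "apply_moves", "payload": {
  "series": [
    {"gripper": 164, "tx": 0.007, "ty": -0.06, "tz": 0, "ax": 0, "ay": 0, "az": 0.015},
    {"gripper": 164, "tx": 0.014, "ty": -0.13, "tz": 0, "ax": 0, "ay": 0, "az": 0.033},
    {"gripper": 164, "tx": 0.021, "ty": -0.2, "tz": 0, "ax": 0, "ay": 0, "az": 0.051},
    {"gripper": 164, "tx": 0.03, "ty": -0.27, "tz": 0, "ax": 0, "ay": 0, "az": 0.069},
    {"gripper": 164, "tx": 0.039, "ty": -0.34, "tz": 0, "ax": 0, "ay": 0, "az": 0.087},
    {"gripper": 164, "tx": 0.048, "ty": -0.41, "tz": 0, "ax": 0, "ay": 0, "az": 0.105},
    {"gripper": 164, "tx": 0.057, "ty": -0.48, "tz": 0, "ax": 0, "ay": 0, "az": 0.12},
    {"gripper": 164, "tx": 0.063, "ty": -0.53, "tz": 0, "ax": 0, "ay": 0, "az": 0.132},
    {"gripper": 164, "tx": 0.0667, "ty": -0.56, "tz": 0, "ax": 0, "ay": 0, "az": 0.1393},
    {"gripper": 164, "tx": 0.0667, "ty": -0.565, "tz": 0, "ax": 0, "ay": 0, "az": 0.1393}
  ]
}}

```text
time_s: 38.95
ee_pos: [500.3, -118.8, 157.0]
tool_rot: [-0.0, 0.165, 0.986, 0.0]
force: [0.1, 0.2, -0.6]
opening: 30.6
grip_force: 8.4
```

Run:
```python
from mv import *
m,s,M=meas(); print(s['time_s'],m.round(3),s['force'].round(2),s['opening'],s['grip_force'])
```

```text
38.95 [ 5.00347e+02 -1.18774e+02  1.57040e+02 -3.31000e-01] [ 0.06  0.21 -0.59] 30.630529543141872 8.432862164463586
```

Call:
{"api": "apply_moves", "payload": {
  "series": [
    {"gripper": 164, "tx": 0, "ty": 0, "tz": 0.05, "ax": 0, "ay": 0, "az": 0},
    {"gripper": 164, "tx": 0, "ty": 0, "tz": 0.12, "ax": 0, "ay": 0, "az": 0},
    {"gripper": 164, "tx": 0, "ty": 0, "tz": 0.19, "ax": 0, "ay": 0, "az": 0},
    {"gripper": 164, "tx": 0, "ty": 0, "tz": 0.25, "ax": 0, "ay": 0, "az": 0},
    {"gripper": 164, "tx": 0, "ty": 0, "tz": 0.29, "ax": 0, "ay": 0, "az": 0},
    {"gripper": 164, "tx": 0, "ty": 0, "tz": 0.32, "ax": 0, "ay": 0, "az": 0},
    {"gripper": 164, "tx": 0, "ty": 0, "tz": 0.345, "ax": 0, "ay": 0, "az": 0},
    {"gripper": 164, "tx": 0, "ty": 0, "tz": 0.37, "ax": 0, "ay": 0, "az": 0},
    {"gripper": 164, "tx": 0, "ty": 0, "tz": 0.39, "ax": 0, "ay": 0, "az": 0},
    {"gripper": 164, "tx": 0, "ty": 0, "tz": 0.405, "ax": 0, "ay": 0, "az": 0}
  ]
}}

```text
time_s: 40.2
ee_pos: [500.4, -118.6, 96.2]
tool_rot: [0.0, 0.164, 0.986, -0.0]
force: [0.8, -0.3, -1.8]
opening: 30.5
grip_force: 8.4
```

Run:
```python
from mv import *
m,s,M=meas(); print(s['time_s'],m.round(3),s['force'].round(2),s['wrist_torque'].round(3),s['opening'],s['grip_force'])
```

```text
40.2 [ 5.00362e+02 -1.18571e+02  9.61860e+01 -3.30000e-01] [ 0.79 -0.28 -1.85] [-0.009 -0.018  0.014] 30.490216857249596 8.433289680924645
```

Call:
{"api": "apply_moves", "payload": {
  "series": [
    {"gripper": 164, "tx": 0, "ty": 0, "tz": 0.03, "ax": 0, "ay": 0, "az": 0},
    {"gripper": 164, "tx": 0, "ty": 0, "tz": 0.06, "ax": 0, "ay": 0, "az": 0},
    {"gripper": 164, "tx": 0, "ty": 0, "tz": 0.09, "ax": 0, "ay": 0, "az": 0},
    {"gripper": 164, "tx": 0, "ty": 0, "tz": 0.12, "ax": 0, "ay": 0, "az": 0},
    {"gripper": 164, "tx": 0, "ty": 0, "tz": 0.145, "ax": 0, "ay": 0, "az": 0},
    {"gripper": 164, "tx": 0, "ty": 0, "tz": 0.17, "ax": 0, "ay": 0, "az": 0},
    {"gripper": 164, "tx": 0, "ty": 0, "tz": 0.19, "ax": 0, "ay": 0, "az": 0},
    {"gripper": 164, "tx": 0, "ty": 0, "tz": 0.205, "ax": 0, "ay": 0, "az": 0},
    {"gripper": 164, "tx": 0, "ty": 0, "tz": 0.217, "ax": 0, "ay": 0, "az": 0},
    {"gripper": 164, "tx": 0, "ty": 0, "tz": 0.225, "ax": 0, "ay": 0, "az": 0}
  ]
}}

```text
time_s: 41.45
ee_pos: [500.4, -118.6, 62.5]
tool_rot: [0.0, 0.164, 0.986, -0.0]
force: [0.6, 0.4, -1.2]
opening: 30.3
grip_force: 8.4
```

Run:
```python
from mv import *
m,s,M=meas(); print(s['time_s'],m.round(3),s['force'].round(2),s['wrist_torque'].round(3),s['opening'],s['grip_force'])
```

```text
41.45 [ 5.00374e+02 -1.18581e+02  6.24940e+01 -3.30000e-01] [ 0.57  0.42 -1.22] [-0.004 -0.055  0.035] 30.334220251987453 8.433128451306402
```

Next I'll lower a touch more, release slowly and open fully.

Call:
{"api": "apply_moves", "payload": {
  "series": [
    {"gripper": 164, "tx": 0, "ty": 0, "tz": 0.002, "ax": 0, "ay": 0, "az": 0},
    {"gripper": 164, "tx": 0, "ty": 0, "tz": 0.003, "ax": 0, "ay": 0, "az": 0},
    {"gripper": 160, "tx": 0, "ty": 0, "tz": 0.003, "ax": 0, "ay": 0, "az": 0},
    {"gripper": 156, "tx": 0, "ty": 0, "tz": 0.003, "ax": 0, "ay": 0, "az": 0},
    {"gripper": 150, "tx": 0, "ty": 0, "tz": 0.003, "ax": 0, "ay": 0, "az": 0},
    {"gripper": 140, "tx": 0, "ty": 0, "tz": 0.003, "ax": 0, "ay": 0, "az": 0},
    {"gripper": 120, "tx": 0, "ty": 0, "tz": 0.003, "ax": 0, "ay": 0, "az": 0},
    {"gripper": 90, "tx": 0, "ty": 0, "tz": 0.003, "ax": 0, "ay": 0, "az": 0},
    {"gripper": 40, "tx": 0, "ty": 0, "tz": 0.003, "ax": 0, "ay": 0, "az": 0},
    {"gripper": 0, "tx": 0, "ty": 0, "tz": 0.003, "ax": 0, "ay": 0, "az": 0}
  ]
}}

```text
time_s: 42.7
ee_pos: [500.3, -118.5, 62.1]
tool_rot: [-0.0, 0.164, 0.986, 0.0]
force: [-0.0, 0.1, 0.9]
opening: 85.1
grip_force: 0.0
```

Call:
{"api": "apply_moves", "payload": {
  "series": [
    {"gripper": 0, "tx": 0, "ty": 0, "tz": 0, "ax": 0, "ay": 0, "az": 0},
    {"gripper": 0, "tx": 0, "ty": 0, "tz": 0, "ax": 0, "ay": 0, "az": 0},
    {"gripper": 0, "tx": 0, "ty": 0, "tz": -0.03, "ax": 0, "ay": 0, "az": 0},
    {"gripper": 0, "tx": 0, "ty": 0, "tz": -0.1, "ax": 0, "ay": 0, "az": 0},
    {"gripper": 0, "tx": 0, "ty": 0, "tz": -0.22, "ax": 0, "ay": 0, "az": 0},
    {"gripper": 0, "tx": 0, "ty": 0, "tz": -0.36, "ax": 0, "ay": 0, "az": 0},
    {"gripper": 0, "tx": 0, "ty": 0, "tz": -0.5, "ax": 0, "ay": 0, "az": 0},
    {"gripper": 0, "tx": 0, "ty": 0, "tz": -0.65, "ax": 0, "ay": 0, "az": 0},
    {"gripper": 0, "tx": 0, "ty": 0, "tz": -0.8, "ax": 0, "ay": 0, "az": 0},
    {"gripper": 0, "tx": 0, "ty": 0, "tz": -0.95, "ax": 0, "ay": 0, "az": 0}
  ]
}}

```text
time_s: 43.95
ee_pos: [500.7, -118.7, 207.0]
tool_rot: [0.001, 0.164, 0.986, -0.0]
force: [-0.3, -0.1, 0.3]
opening: 85.2
grip_force: 0.0
```

Call:
{"api": "apply_moves", "payload": {
  "series": [
    {"gripper": 0, "tx": 0.1, "ty": -0.1, "tz": 0, "ax": 0, "ay": 0, "az": 0},
    {"gripper": 0, "tx": 0.2, "ty": -0.2, "tz": 0, "ax": 0, "ay": 0, "az": 0},
    {"gripper": 0, "tx": 0.3, "ty": -0.3, "tz": 0, "ax": 0, "ay": 0, "az": 0},
    {"gripper": 0, "tx": 0.4, "ty": -0.4, "tz": 0, "ax": 0, "ay": 0, "az": 0},
    {"gripper": 0, "tx": 0.45, "ty": -0.5, "tz": 0, "ax": 0, "ay": 0, "az": 0},
    {"gripper": 0, "tx": 0.5, "ty": -0.6, "tz": 0, "ax": 0, "ay": 0, "az": 0},
    {"gripper": 0, "tx": 0.5, "ty": -0.7, "tz": 0, "ax": 0, "ay": 0, "az": 0},
    {"gripper": 0, "tx": 0.5, "ty": -0.8, "tz": 0, "ax": 0, "ay": 0, "az": 0},
    {"gripper": 0, "tx": 0.5, "ty": -0.9, "tz": 0, "ax": 0, "ay": 0, "az": 0},
    {"gripper": 0, "tx": 0.5, "ty": -1.0, "tz": 0, "ax": 0, "ay": 0, "az": 0}
  ]
}}

```text
time_s: 45.2
ee_pos: [380.6, -237.2, 204.6]
tool_rot: [0.0, 0.164, 0.986, 0.0]
force: [-0.7, 0.2, -0.3]
opening: 85.8
grip_force: 0.0
```

Run:
```python
from mv import *
m,s,M=meas(); print(s['time_s'],m.round(3),s['force'].round(2),s['opening'],s['grip_force'])
rows=[]
for n in ('top','scene'):
    F=[ctrl.capture(n) for _ in range(3)]; c=F[0]; f=np.mean([x['frame'].astype(float) for x in F],0); r=[]
    for p in ([508,281,60],[502,52,55],[501,-120,75]):
        x0,y0=(proj(c,p)[0]-[19,21]).astype(int)
        r.append(np.clip(cv2.resize(f[y0:y0+42,x0:x0+38],(266,294),interpolation=cv2.INTER_CUBIC)*1.3,0,255))
    rows.append(np.hstack(r))
cv2.imwrite('pics/end.png',np.vstack(rows).astype(np.uint8))
```

```text
45.2 [ 3.80645e+02 -2.37205e+02  2.04588e+02 -3.30000e-01] [-0.68  0.2  -0.32] 85.84469952348664 0.0
```

View pics/end.png

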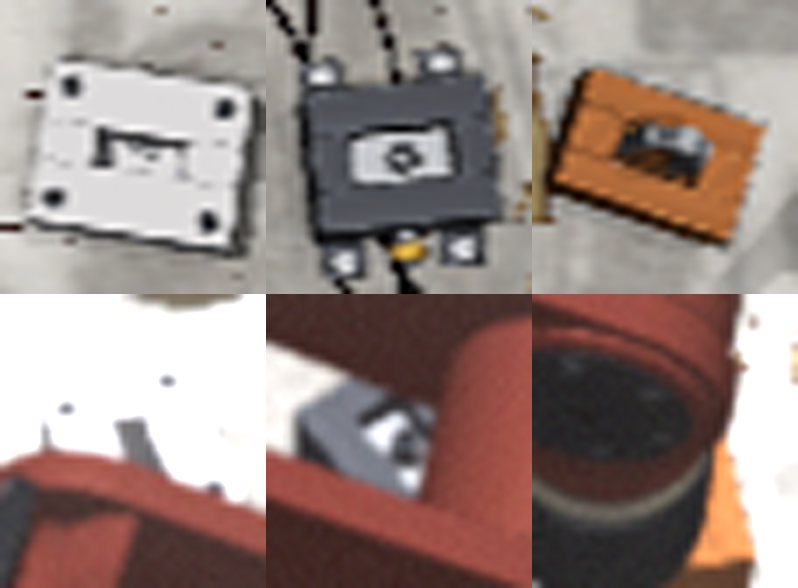

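The top view shows the spacer upright in the nest as a round ring with its bore visible at (405,158). The block pocket is empty and the tongs are standing in the stand at (668,148). I'll hand in.

```bash
python3 -c "
from station import ctrl
print(ctrl.hand_in())"
```

```text
the job is handed in; nothing more can be done
None
```

The job is handed in at about 45 s of the 64 s allowed: the last top view shows the spacer standing upright on the nest's stop plate and the tongs back in their stand, and nothing else was touched on purpose. The hand-in gave no verdict.

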